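# Tip the sprouts from a prep pot into the saucepan

### The job

Lift the open steel pot of sprouts straight up out of the cold rail and set it down upright, still full, on the counter or in the grey tray; then take it again lower down its side (a slanting hand stays clear of its mouth) and tip all eight sprouts into the saucepan on the stove. Stand the empty pot upright in the grey tray. Do not shift or tip the saucepan, and leave the two lidded pots, the salt jar and the oil bottle where they are.

Things in the scene. Friction and masses are not known exactly. Their poses are not given: they have to be found in the camera images.
- pot: open steel tumbler of sprouts, 110 mm tall, 60 mm outer diameter at the foot widening evenly to 69 mm at the rim, wall 3 mm, inner floor 4 mm up; 0.11 to 0.22 kg empty, filled to about 75 mm. Origin: centre of its underside; z up its axis. It starts on the rail's floor in one of its places, 33 mm of it above the deck
- pot_rim (a point): centre of the open pot's mouth, 110 mm above its underside
- rail: cold rail: fixed stainless-steel box, 285 mm long (its x) by 105 mm wide (its y), flat deck 80 mm high with three round cut-outs of 71 mm on its centre line, at x = -85, 0 and +85 mm; inner floor 3 mm up. It holds the open pot and the two lidded ones in any order. Origin: centre of its underside
- pan: stainless-steel saucepan, loose, 0.85 kg: 160 mm outer diameter, 3 mm wall, 85 mm high, inner floor 5 mm up; a black stick handle (8 mm radius, 66 to 92 mm above its underside) reaches 223 mm from the centre along its own +x. It stands on the cooktop's grate, 40 mm above the counter. Origin: centre of its underside
- pan_rim (a point): centre of the saucepan's mouth, 85 mm above its underside
- cooktop: fixed single gas cooktop, steel drip tray 300 mm (its x) by 270 mm (its y), black cast-iron grate whose top is 40 mm above the counter. Origin: centre of its underside
- tray: fixed flat grey plastic tray for used ware, 180 by 180 mm outside, floor 4 mm up, walls 4 mm thick and 12 mm high. Origin: centre of its underside on the counter; x and y along its sides. Empty at the start
- lidded_red: same steel pot with a flat red lid, 71 mm across, 125 mm tall in all, loose, in another place of the rail. Origin: centre of its underside. Leave alone
- lidded_blue: same steel pot with a flat blue lid, 71 mm across, 125 mm tall in all, loose, in another place of the rail. Origin: centre of its underside. Leave alone
- salt: white salt jar with red cap, 48 mm diameter, 95 mm tall, standing on the counter beyond the tray. Origin: centre of its underside. Leave alone
- oil: amber oil bottle with green cap, 58 mm diameter, 190 mm tall, standing on the counter beyond the tray. Origin: centre of its underside. Leave alone
- sprout0: one of eight firm green sprouts in the open pot: rounded, 24 mm thick and 29 mm long, 10 g, smooth (friction about 0.3); packed together they may hang in the pot until it is tipped well past level, about 30 degrees, or jogged. Origin: its centre; its z runs along its length
- sprout1: one of eight firm green sprouts in the open pot: rounded, 24 mm thick and 29 mm long, 10 g, smooth (friction about 0.3); packed together they may hang in the pot until it is tipped well past level, about 30 degrees, or jogged. Origin: its centre; its z runs along its length
- sprout2: one of eight firm green sprouts in the open pot: rounded, 24 mm thick and 29 mm long, 10 g, smooth (friction about 0.3); packed together they may hang in the pot until it is tipped well past level, about 30 degrees, or jogged. Origin: its centre; its z runs along its length
- sprout3: one of eight firm green sprouts in the open pot: rounded, 24 mm thick and 29 mm long, 10 g, smooth (friction about 0.3); packed together they may hang in the pot until it is tipped well past level, about 30 degrees, or jogged. Origin: its centre; its z runs along its length
- sprout4: one of eight firm green sprouts in the open pot: rounded, 24 mm thick and 29 mm long, 10 g, smooth (friction about 0.3); packed together they may hang in the pot until it is tipped well past level, about 30 degrees, or jogged. Origin: its centre; its z runs along its length
- sprout5: one of eight firm green sprouts in the open pot: rounded, 24 mm thick and 29 mm long, 10 g, smooth (friction about 0.3); packed together they may hang in the pot until it is tipped well past level, about 30 degrees, or jogged. Origin: its centre; its z runs along its length
- sprout6: one of eight firm green sprouts in the open pot: rounded, 24 mm thick and 29 mm long, 10 g, smooth (friction about 0.3); packed together they may hang in the pot until it is tipped well past level, about 30 degrees, or jogged. Origin: its centre; its z runs along its length
- sprout7: one of eight firm green sprouts in the open pot: rounded, 24 mm thick and 29 mm long, 10 g, smooth (friction about 0.3); packed together they may hang in the pot until it is tipped well past level, about 30 degrees, or jogged. Origin: its centre; its z runs along its length

How it is judged:
By the outcome, as a careful person would: the job done as asked, in the order asked, and still so for the second after the job is handed in, with the robot touching nothing.
It also fails if it takes over 72 s, if anything falls off the work surface, if the arm or the gripper's body presses on something with over 40 N, if the wrist force passes 120 N, or if a joint passes its speed limit or range.

### The arm

A 6-joint arm with a two-finger parallel gripper is mounted at the origin on the work surface. World frame = base frame: x ahead of the robot, y to its left, z up, the work surface at z = 0. Lengths are in m, angles in rad, forces in N, time in s.
With the tool pointing down it reaches from about 0.325 to 0.85 m from the base axis. Payload 4.4 kg.
Tool frame: the origin (TCP) lies midway between the tips of the shut fingers; the grasp point (between the pads) lies 19 mm behind it; z points along the fingers, y is the direction in which the jaws open and shut (so a half turn about z gives the same grasp; the last joint's range is limited). The gripper opens to 94 mm and grips with 3 to 60 N. Pads are 16 mm wide; open, the fingers measure 119 mm over their backs; the gripper's body (75 mm by 177 mm) begins 78 mm behind the grasp point.
Start: joints at [-1.331, 0.207, 1.542, -0, 1.393, -0.15], TCP at [0.219, -0.532, 0.205] pointing down, gripper open.
Joint ranges: [-2.73, 2.73], [-0.86, 2.22], [0.23, 2.46], [-1.11, 4.25], [0.08, 2.63], [-2.82, 2.82]. Speed limits (rad/s): [2.79, 2.79, 3.14, 3.14, 3.14, 3.14].

### API

Orientations are given as [roll, pitch, yaw] about the fixed x, y, z axes, in that order (R = Rz(yaw) Ry(pitch) Rx(roll)).
In Python, from rig import ctrl gives the robot as it stands. The module is installed in compiled form; this text tells all that it offers.
- The arm moves only by the shell command python3 -m crank 'ROWS' [OPENING]. ROWS is JSON, a list of rows, each a list of 6 numbers: the shift along the tool's x, y, z in mm, then the turn, a rotation vector about the tool's x, y, z in rad. In form: [[dx, dy, dz, wx, wy, wz], ...]. A call has 1 to 12 rows; each row is the pose to reach, as a shift and turn from the pose commanded when the call began, along the tool's axes at that moment; what a row does not reach only later rows make up. A row lasts 1/8 s, in which the tool goes at most 62.5 mm and 10.7 degrees, less where a joint would pass 70% of its speed; a pose out of reach is approached as far as the arm can. A call with a gripper value outside its range is refused whole. OPENING is the closure, from 0 (fully open) to 1 (shut), set as the call begins (- or left out, the last holds). The fingers move at their own pace and stop on an object; the grip force is fixed at half the most. Time passes only in rows, so rows that repeat a pose let the fingers close. It gives the time, the measured TCP pose, the force and the opening at its end, in the units of the state.
- ctrl.observe(): the state, without advancing time (a new reading comes with each control period).
- ctrl.snapshot(name): name is "scene" or "top"; returns a dict with "color" (400x640x3 uint8, blue, green, red), "fx", "fy", "cx", "cy" (pixels), "k1" (the pictures are not rectified: a ray, as slopes to the right and down, at radius r is drawn at 1 + k1 r^2 times it, then the intrinsics apply), "R" (3x3) and "t" (3): a world point X has camera coordinates R X + t. Camera axes: x right, y down, z forward; pixel columns grow to the right and rows downward; lengths in m; the calibration is good to about 2 mm. A picture is of the moment at which its call begins. There is no depth.
- ctrl.hand_in(): hands the job in, once; it reports no verdict.
Trained networks look in a picture, given as the dict that the camera call returned (one of the last four; its "shot" number tells which), for a name from the list of things; names that differ only in an ending like _2 or _b are one class to them, and where a whole thing is asked for, a point or a joint stands for the part that bears it (a point fixed in the world has none). Each returns a list of dicts, best first, with "score" (0 to 1); they miss things now and then, are a little off and sometimes report something else, mostly with a low value. They report only what shows in the picture. A call takes as long as a camera call.
- ctrl.look_for(picture, query): "extent" ([left, top, right, bottom] in pixels, round what is visible of it).
- ctrl.trace(picture, query): "mask" (400x640 bool, what is visible of it) and "extent" ([left, top, right, bottom] in pixels, round what is visible of it).
The state is a dict: "time": time; "joint_pos": joint angles; "qd": joint speeds; "joint_efforts": joint torques, N m; "position": TCP position; "orientation": TCP orientation; "wrist_force": force on the tool from outside, world axes, zero at the start; "wrist_torque": the same for the moment, N m; "gripper_width": finger opening in m.
Only numpy, scipy, OpenCV 4.12 (cv2) and the standard library are available. Lean on these libraries where they do the work, as an engineer would, in place of code of your own. Each camera call takes 0.05 s, during which the arm holds its last target.

## Working session

There is one attempt and no reset: what is moved stays moved. The work goes in short steps, Python scripts to look and compute and a shell command to move; the robot and the scene stay as the last step left them, time stands still between calls to the robot, and variables do not carry over. Pictures are saved under pics/ and viewed, and the job is handed in when it is done.

```bash
ls; mkdir -p pics
python3 - <<'E'
from rig import ctrl
import cv2
o=ctrl.observe()
print(o)
for n in ("scene","top"):
    p=ctrl.snapshot(n); cv2.imwrite(f"pics/{n}0.png",p["color"])
    print(n,{k:v for k,v in p.items() if k!="color"})
    for q in ("pot","rail","pan","cooktop","tray","lidded_red","lidded_blue","salt","oil"):
        print(q,[(round(d["score"],2),[round(float(x)) for x in d["extent"]]) for d in ctrl.look_for(p,q)[:3]])
E
```

```text
pics
{'time': 0.0, 'joint_pos': array([-1.33050661e+00,  2.07393759e-01,  1.54294776e+00,  1.05564746e-05,
        1.39347779e+00, -1.50542423e-01]), 'qd': array([-0.0013695 ,  0.00084446,  0.00111601,  0.0019761 ,  0.00109848,
       -0.00017523]), 'joint_efforts': array([-4.39862006e-04, -3.70880377e+01, -2.81417924e+01,  6.97980635e-02,
        3.61211412e-02, -1.73211661e-04]), 'position': array([ 0.21882856, -0.53086696,  0.20430864]), 'orientation': array([-3.13939273e+00, -3.44211173e-04,  3.90829889e-01]), 'wrist_force': array([ 0.30640761, -0.62228606, -0.31614643]), 'wrist_torque': array([-0.02388386,  0.01699953,  0.03776507]), 'gripper_width': 0.09380185500266204}
scene {'fx': 389.4602610684915, 'fy': 389.4602610684915, 'cx': 324.0645776203625, 'cy': 203.67132933600539, 'k1': -0.028099360282192763, 'R': array([[-0.64191207,  0.76671392,  0.00993246],
       [ 0.65060356,  0.55146531, -0.52211208],
       [-0.405788  , -0.32868795, -0.85281905]]), 't': array([ 0.39007769, -0.32903197,  1.31041435]), 'shot': 1}
pot [(0.71, [257, 106, 286, 130])]
rail [(0.92, [225, 95, 317, 
[... 346 characters left out ...]
364184623, 'cy': 197.82405104125087, 'k1': -0.04486894828084693, 'R': array([[-0.02890948, -0.99928806, -0.02424059],
       [-0.98530262,  0.03257252, -0.16768358],
       [ 0.16835378,  0.01903667, -0.9855428 ]]), 't': array([0.03470285, 0.58596896, 0.95613056]), 'shot': 2}
pot [(0.73, [451, 227, 494, 256])]
rail [(0.71, [431, 178, 506, 317])]
pan [(0.94, [131, 180, 225, 303]), (0.19, [464, 244, 471, 254])]
cooktop [(0.85, [131, 159, 245, 290])]
tray [(0.61, [288, 173, 362, 249])]
lidded_red [(0.95, [448, 186, 482, 219])]
lidded_blue [(0.64, [456, 264, 498, 299]), (0.5, [353, 86, 381, 130])]
salt [(0.59, [296, 122, 313, 153])]
oil [(0.82, [351, 85, 380, 128]), (0.31, [130, 178, 220, 306])]
```

View pics/scene0.png

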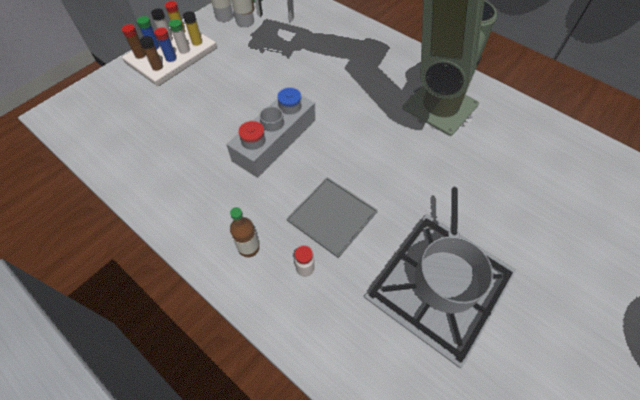

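View pics/top0.png

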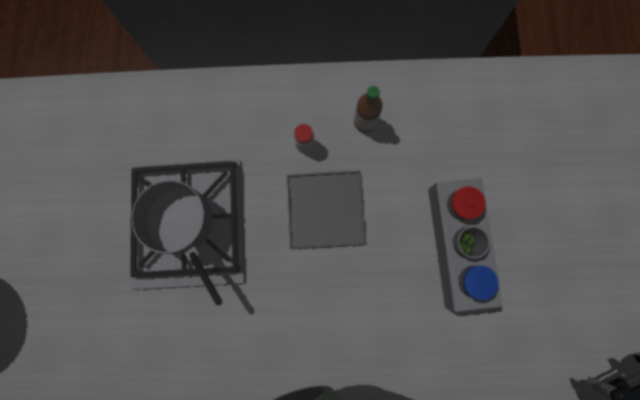

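```bash
cat > h.py <<'E'
import numpy as np, cv2
from rig import ctrl
def ray(p,u,v):
    K=np.array([[p["fx"],0,p["cx"]],[0,p["fy"],p["cy"]],[0,0,1.]])
    uv=np.array([[[u,v]]],float)
    # invert distortion xd=x(1+k1 r^2)
    xy=cv2.undistortPoints(uv,K,np.array([p["k1"],0,0,0,0.]))[0,0]
    d=p["R"].T@np.array([xy[0],xy[1],1]); c=-p["R"].T@p["t"]
    return c,d
def atz(p,u,v,z):
    c,d=ray(p,u,v); return c+d*(z-c[2])/d[2]
def proj(p,X):
    K=np.array([[p["fx"],0,p["cx"]],[0,p["fy"],p["cy"]],[0,0,1.]])
    X=np.atleast_2d(np.asarray(X,float))
    return cv2.projectPoints(X,cv2.Rodrigues(p["R"])[0],p["t"],K,np.array([p["k1"],0,0,0,0.]))[0][:,0]
E
python3 - <<'E'
from h import *
for n in ("scene","top"):
    p=ctrl.snapshot(n); c=p["color"]
    hsv=cv2.cvtColor(c,cv2.COLOR_BGR2HSV)
    for q in ("lidded_red","lidded_blue"):
        col=(((hsv[...,0]<8)|(hsv[...,0]>172)) if 'red' in q else ((hsv[...,0]>108)&(hsv[...,0]<128)))&(hsv[...,1]>150)
        # restrict to around the rail
        box=(slice(80,150),slice(235,310)) if n=="scene" else (slice(175,310),slice(440,510))
        m=np.zeros_like(col); m[box]=col[box]
        pts=np.argwhere(m)[:,::-1].astype(np.float32)
        hull=cv2.convexHull(pts); e=cv2.fitEllipse(hull)
        print(n,q,len(pts),atz(p,*e[0],.126).round(4),atz(p,*pts.mean(0),.126).round(4))
    for q,z in (("pot",.113),("pan",.125),("tray",.006),("rail",.08)):
        for d in ctrl.trace(p,q)[:1]:
            m=d["mask"]; pts=np.argwhere(m)[:,::-1].astype(np.float32)
            r=cv2.minAreaRect(pts); print(n,q,len(pts),atz(p,*pts.mean(0),z).round(4),[atz(p,*b,z)[:2].round(3) for b in cv2.boxPoints(r)])
            v=c.copy(); v[m]=(v[m]//2+np.array([0,0,127])).astype(np.uint8)
            cv2.imwrite(f"pics/m_{n}_{q}.png",cv2.resize(v[max(0,pts[:,1].min().astype(int)-20):pts[:,1].max().astype(int)+20,max(0,pts[:,0].min().astype(int)-20):pts[:,0].max().astype(int)+20],None,fx=3,fy=3))
    pass
import numpy as np
p=ctrl.snapshot("top");cv2.imwrite("pics/zoomrail.png",cv2.resize(p["color"][165:330,415:520],None,fx=3.5,fy=3.5,interpolation=cv2.INTER_CUBIC))
cv2.imwrite("pics/zoompan.png",cv2.resize(p["color"][150:310,120:380],None,fx=3,fy=3,interpolation=cv2.INTER_CUBIC))
E
```

```text
scene lidded_red 373 [ 0.5577 -0.3077  0.126 ] [ 0.5578 -0.3081  0.126 ]
scene lidded_blue 294 [ 0.3902 -0.3195  0.126 ] [ 0.3902 -0.3198  0.126 ]
scene pot 491 [ 0.4772 -0.3074  0.113 ] [array([ 0.465, -0.367]), array([ 0.421, -0.316]), array([ 0.49 , -0.251]), array([ 0.532, -0.301])]
scene pan 5087 [0.5537 0.3302 0.125 ] [array([0.673, 0.275]), array([0.352, 0.212]), array([0.324, 0.39 ]), array([0.637, 0.424])]
scene tray 3816 [ 0.5676 -0.0038  0.006 ] [array([ 0.658, -0.092]), array([ 0.463, -0.125]), array([0.47 , 0.081]), array([0.653, 0.097])]
scene rail 2525 [ 0.5167 -0.2703  0.08  ] [array([ 0.636, -0.359]), array([ 0.293, -0.404]), array([ 0.335, -0.231]), array([ 0.655, -0.208])]
top lidded_red 819 [ 0.5526 -0.3133  0.126 ] [ 0.5526 -0.3132  0.126 ]
top lidded_blue 884 [ 0.3847 -0.3245  0.126 ] [ 0.3845 -0.3245  0.126 ]
top pot 694 [ 0.4695 -0.3204  0.113 ] [array([ 0.505, -0.281]), array([ 0.502, -0.358]), array([ 0.437, -0.352]), array([ 0.439, -0.275])]
top pan 750 [ 0.4683 -0.3146  0.125 ] [array([ 0.439, -0.27 ]), array([ 0.504, -0.275]), array([ 0.501, -0.356]), array([ 0.436, -0.349])]
top tray 5681 [ 0.5661 -0.0083  0.006 ] [array([0.659, 0.087]), array([ 0.66 , -0.101]), array([ 0.475, -0.1  ]), array([0.474, 0.083])]
```

View pics/zoomrail.png

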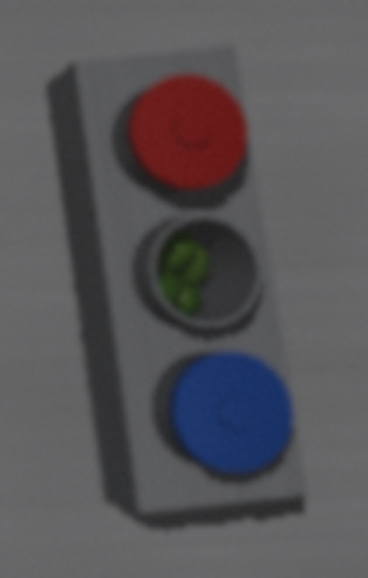

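View pics/zoompan.png

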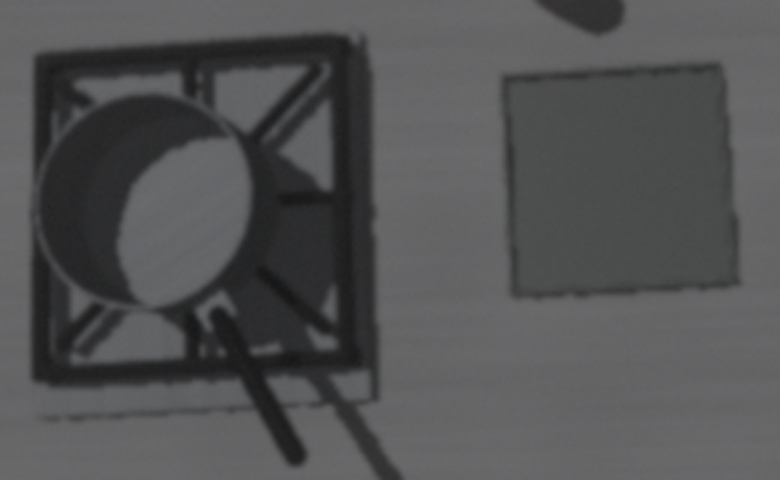

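Run:
```python
from h import *
from scipy.optimize import least_squares
a=np.linspace(0,2*np.pi,60,endpoint=False)
def circ(x,y,z,r): return np.c_[x+r*np.cos(a),y+r*np.sin(a),0*a+z]
def cen(pts):
    h=cv2.convexHull(pts.astype(np.float32)); M=cv2.moments(h); return np.array([M['m10']/M['m00'],M['m01']/M['m00'],M['m00']])
for n in ("scene","top"):
    p=ctrl.snapshot(n); c=p["color"]; print(n,(-p["R"].T@p["t"]).round(3))
    hsv=cv2.cvtColor(c,cv2.COLOR_BGR2HSV)
    for q in ("lidded_red","lidded_blue"):
        col=(((hsv[...,0]<8)|(hsv[...,0]>172)) if 'red' in q else ((hsv[...,0]>108)&(hsv[...,0]<128)))&(hsv[...,1]>150)
        box=(slice(80,150),slice(235,310)) if n=="scene" else (slice(175,310),slice(440,510))
        m=np.zeros_like(col); m[box]=col[box]
        M=cen(np.argwhere(m)[:,::-1])
        f=lambda s:cen(np.r_[proj(p,circ(s[0],s[1],.128,.0355)),proj(p,circ(s[0],s[1],.113,.0355))])
        s=least_squares(lambda s:f(s)[:2]-M[:2],[.47,-.32]).x
        print(q,s.round(4),"area",M[2],f(s)[2])
    d=ctrl.trace(p,"pot")[0]; pts=np.argwhere(d["mask"])[:,::-1]
    M=cen(pts); f=lambda s:cen(np.r_[proj(p,circ(s[0],s[1],.113,.0345)),proj(p,circ(s[0],s[1],.08,.033))])
    s=least_squares(lambda s:f(s)[:2]-M[:2],[.47,-.32]).x; print("pot",s.round(4),M[2],f(s)[2])
    v=c.copy()
    for q in proj(p,circ(*s,.113,.0345)): cv2.circle(v,tuple(int(round(t*16)) for t in q),8,(0,255,255),-1,shift=4)
    x0,x1,y0,y1=(415,520,165,330) if n=="top" else (220,325,85,185)
    cv2.imwrite(f"pics/pf_{n}.png",cv2.resize(v[y0:y1,x0:x1],None,fx=3.5,fy=3.5))
p=ctrl.snapshot("top")
g=[(37,200),(252,190),(145,95),(140,307),(70,127),(215,120),(63,272),(205,292)]
g=np.array(g,float)/3+[120,150]
P=np.array([atz(p,*q,.125)[:2] for q in g]); 
s=least_squares(lambda s:np.hypot(*(P-s[:2]).T)-s[2],[.55,.33,.08]); print("pan",s.x.round(4),s.fun.round(4))
for z in((218,312),(298,458)): print("handle",atz(p,120+z[0]/3,150+z[1]/3,.119).round(3))
g=[(503,75),(721,65),(738,284),(514,297)]
P=np.array([atz(p,120+x/3,150+y/3,.012)[:2] for x,y in g]);print("tray",P.round(3),P.mean(0))
for q,z in(("salt",.0),("oil",.0)):
    print(q,[[atz(p,*b,z)[:2].round(3) for b in ((d["extent"][0],d["extent"][3]),(d["extent"][2],d["extent"][3]))] for d in ctrl.look_for(p,q)[:1]])
```

```text
scene [0.996 0.313 0.942]
lidded_red [ 0.5547 -0.3125] area 349.5 478.2162216381985
lidded_blue [ 0.3863 -0.324 ] area 272.0 405.7017855568556
pot [ 0.4679 -0.3188] 481.0 489.9837849548785
top [ 0.417 -0.003  1.041]
lidded_red [ 0.5535 -0.3148] area 789.0 931.9635386825539
lidded_blue [ 0.3846 -0.3261] area 863.0 1008.9241334302351
pot [ 0.4704 -0.3198] 842.0 927.598072600551
pan [0.5428 0.3305 0.078 ] [ 0.0011  0.0005 -0.0005 -0.0019  0.0014 -0.0017 -0.0016  0.0027]
handle [0.462 0.277 0.119]
handle [0.359 0.219 0.119]
tray [[ 0.652  0.079]
 [ 0.654 -0.097]
 [ 0.477 -0.102]
 [ 0.472  0.074]] [ 0.56373842 -0.01151642]
salt [[array([0.703, 0.07 ]), array([0.701, 0.014])]]
oil [[array([ 0.76 , -0.083]), array([ 0.758, -0.15 ])]]
```

View pics/pf_top.png

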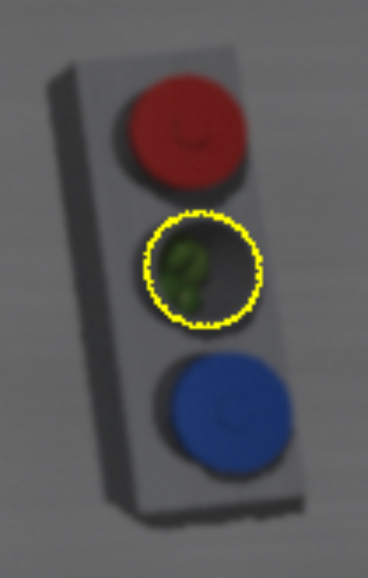

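View pics/pf_scene.png

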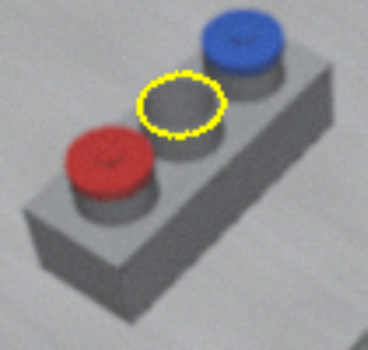

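```bash
cat > log.sh <<'E'
python3 - <<'E'
from rig import ctrl; import json
o=ctrl.observe(); open('log.txt','a').write(json.dumps([list(map(float,o[k])) for k in('joint_pos','position','orientation')])+"\n")
print("t",round(o['time'],2),"q",o['joint_pos'].round(3),"p",o['position'].round(4),"rpy",o['orientation'].round(4),"F",o['wrist_force'].round(1),"w",round(o['gripper_width'],4))
E
E
chmod +x log.sh; ./log.sh
python3 -m crank '[[52,-17,0,0,0,0.05],[104,-33,0,0,0,0.1],[156,-50,5,0,0,0.16],[208,-67,10,0,0,0.22],[260,-83,15,0,0,0.27],[312,-100,20,0,0,0.324],[312,-100,40,0,0,0.324],[312,-100,40,0,0,0.324]]' 0; ./log.sh
```

```text
t 1.9 q [-1.33   0.207  1.542  0.     1.393 -0.15 ] p [ 0.219  -0.5316  0.2054] rpy [ 3.1416 -0.      0.3908] F [-0.  -1.1 -0.9] w 0.0939
time: 2.9
position: [0.4688, -0.3187, 0.1637]
orientation: [-3.139, 0.003, 0.068]
wrist_force: [0.2, -0.0, -1.0]
gripper_width: 0.0941
t 2.9 q [-0.75   0.229  1.603 -0.     1.313  0.753] p [ 0.4688 -0.3187  0.1637] rpy [-3.1388e+00  2.9000e-03  6.8400e-02] F [ 0.2 -0.  -1. ] w 0.0941
```

```bash
python3 -m crank '[[0,0,25,0,0,0],[0,0,50,0,0,0],[0,0,70,0,0,0],[0,0,81,0,0,0],[0,0,81,0,0,0]]' 0; ./log.sh
python3 - <<'E'
from h import *
for n in("scene","top"):
    p=ctrl.snapshot(n)
    x0,x1,y0,y1=(415,540,165,330) if n=="top" else (200,345,60,185)
    cv2.imwrite(f"pics/g1_{n}.png",cv2.resize(p["color"][y0:y1,x0:x1],None,fx=3.5,fy=3.5))
E
```

```text
time: 3.52
position: [0.4688, -0.3206, 0.0842]
orientation: [-3.141, 0.001, 0.066]
wrist_force: [-0.4, -0.4, 0.4]
gripper_width: 0.0943
t 3.52 q [-0.752  0.32   1.668 -0.     1.154  0.753] p [ 0.4688 -0.3206  0.0842] rpy [-3.1409e+00  7.0000e-04  6.5800e-02] F [-0.4 -0.4  0.4] w 0.0943
```

View pics/g1_scene.png

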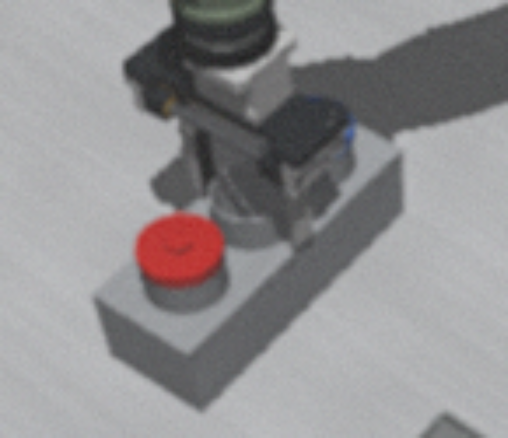

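View pics/g1_top.png

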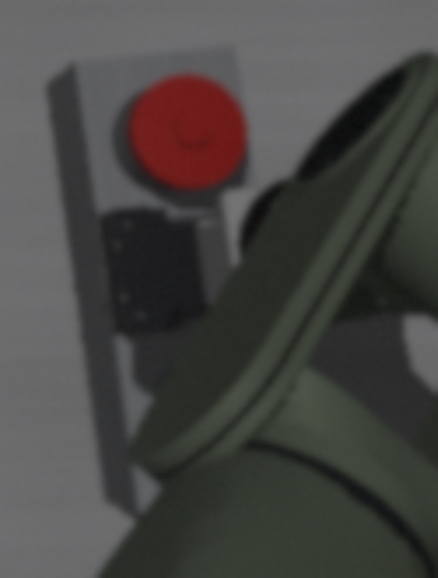

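The scene view shows the pot's rim between the open fingers, which straddle it across the rail. Nothing touches the lids. Now close.

```bash
python3 -m crank '[[0,0,0,0,0,0],[0,0,0,0,0,0],[0,0,0,0,0,0],[0,0,0,0,0,0],[0,0,0,0,0,0],[0,0,0,0,0,0]]' 1; ./log.sh;  python3 -m crank '[[0,0,-8,0,0,0],[0,0,-20,0,0,0],[0,0,-35,0,0,0],[0,0,-55,0,0,0],[0,0,-75,0,0,0],[0,0,-95,0,0,0],[0,0,-115,0,0,0],[0,0,-125,0,0,0],[0,0,-125,0,0,0]]'; ./log.sh
python3 - <<'E'
from h import *
for n in("scene","top"):
    p=ctrl.snapshot(n)
    x0,x1,y0,y1=(415,540,165,330) if n=="top" else (200,345,30,185)
    cv2.imwrite(f"pics/g2_{n}.png",cv2.resize(p["color"][y0:y1,x0:x1],None,fx=3.5,fy=3.5))
E
```

```text
time: 4.38
position: [0.4697, -0.3208, 0.0849]
orientation: [3.141, -0.001, 0.067]
wrist_force: [-0.4, -0.9, 2.7]
gripper_width: 0.0668
t 4.38 q [-0.751  0.319  1.667 -0.     1.154  0.753] p [ 0.4697 -0.3208  0.0849] rpy [ 3.1407e+00 -7.0000e-04  6.6800e-02] F [-0.4 -0.9  2.7] w 0.0668
time: 5.5
position: [0.4699, -0.3207, 0.2107]
orientation: [3.14, -0.002, 0.067]
wrist_force: [-1.1, -0.5, -2.2]
gripper_width: 0.0668
t 5.5 q [-0.751  0.188  1.553  0.     1.399  0.753] p [ 0.4699 -0.3207  0.2107] rpy [ 3.14e+00 -1.60e-03  6.68e-02] F [-1.1 -0.5 -2.2] w 0.0668
```

View pics/g2_scene.png

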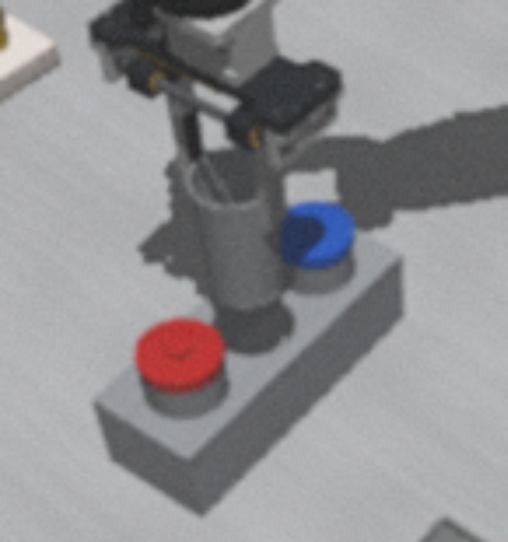

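```bash
python3 -m crank '[[0,0,-15,0,0,0],[3,-8,-30,0,0,0],[11,-30,-35,0,0,0],[24,-65,-35,0,0,0],[37,-100,-35,0,0,0],[52,-140,-35,0,0,0],[67,-180,-35,0,0,0],[82,-220,-35,0,0,0],[95,-255,-35,0,0,0],[106,-283,-35,0,0,0],[112,-302,-35,0,0,0],[112,-302,-35,0,0,0]]'; ./log.sh
python3 - <<'E'
from h import *
for n in("scene","top"):
    p=ctrl.snapshot(n)
    cv2.imwrite(f"pics/g3_{n}.png",p["color"])
E
```

```text
time: 7.1
position: [0.5612, -0.0105, 0.245]
orientation: [3.141, -0.001, 0.069]
wrist_force: [-1.5, -0.6, -3.7]
gripper_width: 0.0673
t 7.1 q [-0.173  0.149  1.527 -0.     1.466  1.329] p [ 0.5612 -0.0105  0.245 ] rpy [ 3.1412e+00 -5.0000e-04  6.9100e-02] F [-1.5 -0.6 -3.7] w 0.0673
```

View pics/g3_scene.png

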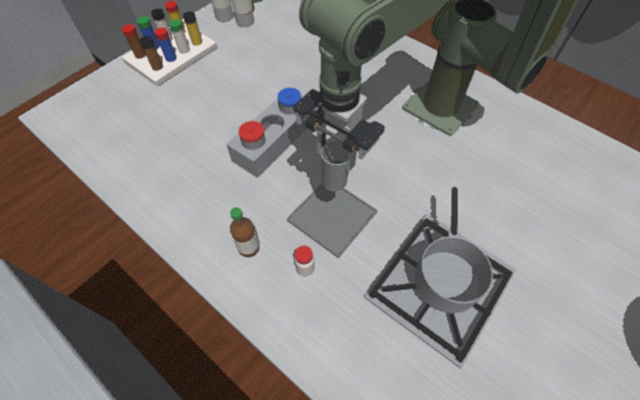

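View pics/g3_top.png

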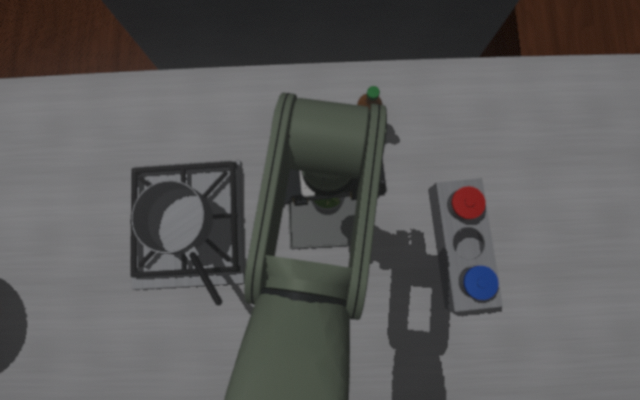

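```bash
python3 -m crank '[[0,0,25,0,0,0],[0,0,60,0,0,0],[0,0,95,0,0,0],[0,0,125,0,0,0],[0,0,142,0,0,0],[0,0,152,0,0,0],[0,0,156,0,0,0],[0,0,158,0,0,0],[0,0,158,0,0,0]]'; ./log.sh
```

```text
time: 8.32
position: [0.5617, -0.0116, 0.0872]
orientation: [3.141, -0.001, 0.067]
wrist_force: [-1.3, 0.4, -3.5]
gripper_width: 0.067
t 8.32 q [-0.175  0.303  1.684  0.     1.153  1.329] p [ 0.5617 -0.0116  0.0872] rpy [ 3.1413e+00 -1.5000e-03  6.6900e-02] F [-1.3  0.4 -3.5] w 0.067
```

```bash
python3 -m crank '[[0,0,1,0,0,0],[0,0,1.5,0,0,0],[0,0,1.5,0,0,0]]'; ./log.sh
```

```text
time: 8.7
position: [0.5618, -0.0116, 0.0859]
orientation: [3.141, -0.002, 0.067]
wrist_force: [-0.2, 0.0, 2.4]
gripper_width: 0.0673
t 8.7 q [-0.175  0.305  1.685  0.     1.151  1.329] p [ 0.5618 -0.0116  0.0859] rpy [ 3.1413e+00 -1.7000e-03  6.6800e-02] F [-0.2  0.   2.4] w 0.0673
```

```bash
python3 -m crank '[[0,0,0,0,0,0],[0,0,0,0,0,0],[0,0,0,0,0,0],[0,0,-10,0,0,0],[0,0,-40,0,0,0],[0,0,-80,0,0,0],[0,0,-130,0,0,0],[0,0,-150,0,0,0],[0,0,-150,0,0,0]]' 0; ./log.sh
python3 - <<'E'
from h import *
for n in("scene","top"):
    p=ctrl.snapshot(n)
    cv2.imwrite(f"pics/g4_{n}.png",p["color"])
E
```

```text
time: 9.82
position: [0.5627, -0.0118, 0.2381]
orientation: [3.14, -0.006, 0.067]
wrist_force: [0.2, -0.7, -0.0]
gripper_width: 0.094
t 9.82 q [-0.175  0.153  1.537  0.     1.446  1.329] p [ 0.5627 -0.0118  0.2381] rpy [ 3.1401 -0.0059  0.0668] F [ 0.2 -0.7 -0. ] w 0.094
```

View pics/g4_scene.png

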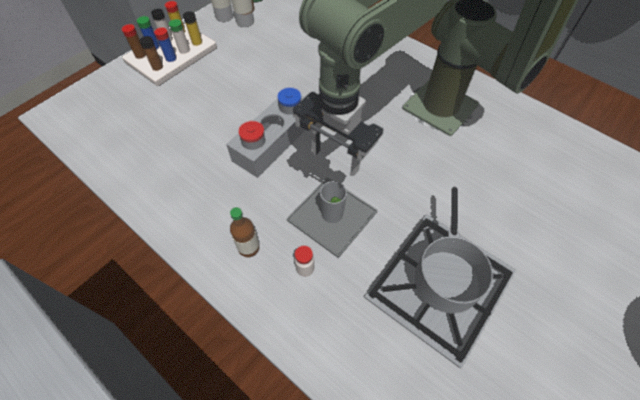

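```bash
python3 -m crank '[[0,0,-50,0,0,0],[0,0,-100,0,0.15,0],[0,0,-100,0,0.3,0],[0,0,-100,0,0.45,0],[0,0,-100,0,0.45,0]]' 0; ./log.sh
python3 -m crank '[[0,0,0,0.15,0,0],[0,0,0,0.3,0,0],[0,0,0,0.45,0,0],[0,0,0,0.6,0,0],[0,0,0,0.6,0,0]]' ; ./log.sh
python3 -m crank '[[0,0,0,0.15,0,0],[0,0,0,0.3,0,0],[0,0,0,0.45,0,0],[0,0,0,0.6,0,0],[0,0,0,0.6,0,0]]' ; ./log.sh
```

```text
time: 10.55
position: [0.5567, -0.0109, 0.3297]
orientation: [-3.139, -0.441, 0.064]
wrist_force: [-0.2, 0.1, 0.5]
gripper_width: 0.0938
t 10.55 q [-0.263 -0.217  1.776  0.153  1.167  1.212] p [ 0.5567 -0.0109  0.3297] rpy [-3.1386 -0.441   0.0645] F [-0.2  0.1  0.5] w 0.0938
time: 11.18
position: [0.5619, -0.0142, 0.332]
orientation: [-2.539, -0.443, 0.063]
wrist_force: [-0.1, 0.5, -0.4]
gripper_width: 0.094
t 11.18 q [-0.616  0.02   1.667  0.725  1.565  0.706] p [ 0.5619 -0.0142  0.332 ] rpy [-2.5385 -0.4434  0.0625] F [-0.1  0.5 -0.4] w 0.094
time: 11.8
position: [0.5614, -0.0112, 0.3314]
orientation: [-1.94, -0.443, 0.067]
wrist_force: [0.3, -0.2, -0.4]
gripper_width: 0.0938
t 11.8 q [-0.699  0.41   1.505  1.012  1.976  0.535] p [ 0.5614 -0.0112  0.3314] rpy [-1.9396 -0.4427  0.067 ] F [ 0.3 -0.2 -0.4] w 0.0938
```

```bash
cat > kin.py <<'E'
import numpy as np, json
from scipy.spatial.transform import Rotation as Ro
from scipy.optimize import least_squares
L=[json.loads(l) for l in open('log.txt')]
Ry=lambda a:Ro.from_euler('y',a).as_matrix(); Rz=lambda a:Ro.from_euler('z',a).as_matrix()
def rpy(v): return Ro.from_euler('xyz',v).as_matrix()
def fk(q,P,s4,c6,s6):
    a0,d0,h,a1,L1,a2,L2,b,e,Lt=P
    A=Rz(q[0]);B=A@Ry(q[1]);C=B@Ry(q[2]);D=C@Rz(s4*q[3]);E=D@Ry(q[4])
    p=A@[a0,d0,h]+B@[a1,0,L1]+C@[a2,0,L2]+D@[b,e,0]+E@[0,0,Lt]
    return p,E@Rz(s6*q[5]+c6)
def model():
    best=None
    for s4 in(1,-1):
        for s6 in(1,-1):
            for c6 in np.arange(-4,4)*np.pi/4:
                err=sum(np.linalg.norm(fk(q,np.zeros(10),s4,c6,s6)[1]-rpy(o)) for q,p,o in L)
                if best is None or err<best[0]: best=(err,s4,c6,s6)
    _,s4,c6,s6=best
    f=lambda P:np.r_[np.concatenate([(fk(q,P,s4,c6,s6)[0]-p)/.001 for q,p,o in L]),(P-P0)*2]
    P0=np.array([0,.086,.3,0,.4,0,.4,0,0,.3])
    r=least_squares(f,P0)
    return r.x,s4,c6,s6,best[0]/len(L),f(r.x)[:-10]
if __name__=="__main__":
    m=model(); print(m[0].round(4),m[1:5],np.abs(m[5]).max(),np.sqrt((m[5]**2).mean()))
E
python3 kin.py
```

```text
[0.     0.0862 0.2827 0.     0.455  0.0941 0.4996 0.     0.     0.3418] (1, np.float64(1.5707963267948966), 1, np.float64(8.160179697855644e-16)) 0.0013610374705042005 0.0006328213489736442
```

```bash
cat > ik.py <<'E'
from kin import *
P,s4,c6,s6,_,_=model()
_,d0,h,_,L1,a2,L2,_,_,Lt=P
LO=np.array([-2.73,-.86,.23,-1.11,.08,-2.82]);HI=np.array([2.73,2.22,2.46,4.25,2.63,2.82])
def ik(p,R):
    W=np.asarray(p)-Lt*R[:,2]; r=np.hypot(W[0],W[1])
    if r<=d0: return None
    q1=np.arctan2(W[1],W[0])-np.arcsin(d0/r); rho=np.sqrt(r*r-d0*d0); z=W[2]-h
    l2=np.hypot(a2,L2); D=np.hypot(rho,z); c=(D*D-L1*L1-l2*l2)/(2*L1*l2)
    if abs(c)>1: return None
    be=np.arctan2(a2,L2); g=np.arccos(c)   # l2 direction angle from z = q2+q3+be
    q3=g-be; q2=np.arctan2(rho,z)-np.arctan2(l2*np.sin(g),L1+l2*np.cos(g))
    R36=Ry(q2+q3).T@Rz(q1).T@R
    q5=np.arccos(np.clip(R36[2,2],-1,1)); q4=np.arctan2(R36[1,2],R36[0,2]); q6=np.arctan2(R36[2,1],-R36[2,0])-c6
    w=lambda a,c:(a-c+np.pi)%(2*np.pi)-np.pi+c
    return np.array([q1,q2,q3,w(q4,1.57),q5,w(q6,0)])
def marg(q): return -9 if q is None else np.minimum(q-LO,HI-q).min()
def toolR(psi,al,flip=1):
    z=np.array([np.cos(al)*np.cos(psi),np.cos(al)*np.sin(psi),-np.sin(al)])
    y=flip*np.array([-np.sin(psi),np.cos(psi),0]); x=np.cross(y,z); return np.c_[x,y,z]
B=np.array([[x,y,z] for x in(-.0375,.0375) for y in(-.0885,.0885) for z in(-.078-.019,-.2)]+[[x,y,-.25] for x in(-.04,.04) for y in(-.04,.04)]+[[x,y,0.] for x in(-.008,.008) for y in(-.06,.06)])
def low(p,R): return (p+B@R.T)[:,2].min()
E
python3 - <<'E'
from ik import *
for q,p,o in L: print(np.abs(ik(p,rpy(o))-q).max().round(4),end=' ')
print()
pot=np.array([.5618,-.0116,0]); pan=np.array([.5428,.3305,0]); hg=.05
res=[]
for fl in(1,-1):
 for psi in np.deg2rad(np.arange(-60,150,15)):
  for al in np.deg2rad([20,30,40]):
    R=toolR(psi,al,fl); z=R[:,2]
    G=pot+[0,0,.004+hg]
    pts=[G+.019*z-b*z for b in(.12,.08,.04,0)]+[G+.019*z+[0,0,c] for c in(.05,.1,.2)]
    qs=[ik(p,R) for p in pts]; m=min(map(marg,qs))
    if m<.05 or min(low(p,R) for p in pts)<.02: continue
    g=qs[-1]
    for dl in np.deg2rad(np.arange(-90,91,15)):
     for ph in np.deg2rad(np.arange(0,360,15)):
      ax=np.array([-np.sin(ph),np.cos(ph),0]); prev=None; mm=m; lo=9; jump=0;ok=1
      for th in np.deg2rad([0,30,60,80,100,120,135,150]):
        Q=Ro.from_rotvec(ax*th).as_matrix()@Rz(dl)
        M=pan-.01*np.array([np.cos(ph),np.sin(ph),0])+[0,0,.34-.12*min(th/1.75,1)]
        Gp=M-Q@[0,0,.11-hg]; Rp=Q@R; p=Gp+.019*Rp[:,2]
        q=ik(p,Rp); k=marg(q)
        if k<.05: ok=0;break
        mm=min(mm,k); lo=min(lo,low(p,Rp))
        if prev is not None: jump=max(jump,np.abs(q-prev).max())
        else: jump=np.abs(q-g).max()
        prev=q
      if ok and lo>.15 and jump<2.5: res.append((jump,mm,lo,fl,*np.rad2deg([psi,al,dl,ph]).round()))
res.sort(key=lambda r:r[0]); print(len(res))
for r in res[:25]: print(np.round(r,2))
E
```

```text
0.0 0.0 0.0 0.0 0.0 0.0 0.0 0.0 0.0 0.0 0.0 0.0 
527
[  0.48   0.21   0.15  -1.   105.    20.     0.    30.  ]
[5.00e-01 1.50e-01 1.70e-01 1.00e+00 1.35e+02 2.00e+01 0.00e+00 1.95e+02]
[5.10e-01 1.50e-01 1.70e-01 1.00e+00 1.35e+02 2.00e+01 1.50e+01 2.10e+02]
[5.10e-01 3.20e-01 1.60e-01 1.00e+00 1.35e+02 3.00e+01 1.50e+01 2.10e+02]
[5.20e-01 1.50e-01 1.50e-01 1.00e+00 1.35e+02 2.00e+01 1.50e+01 2.25e+02]
[5.20e-01 2.60e-01 1.70e-01 1.00e+00 1.20e+02 2.00e+01 1.50e+01 1.95e+02]
[ 0.53  0.4   0.15 -1.   90.   20.    0.   15.  ]
[ 0.54  0.1   0.17 -1.   90.   20.    0.   30.  ]
[5.40e-01 2.30e-01 1.70e-01 1.00e+00 1.05e+02 2.00e+01 1.50e+01 1.80e+02]
[5.4e-01 2.3e-01 1.7e-01 1.0e+00 1.2e+02 2.0e+01 0.0e+00 1.8e+02]
[ 5.40e-01  1.50e-01  1.70e-01  1.00e+00  1.35e+02  2.00e+01 -1.50e+01
  1.80e+02]
[5.4e-01 2.6e-01 1.5e-01 1.0e+00 1.2e+02 2.0e+01 1.5e+01 2.1e+02]
[5.40e-01 1.50e-01 1.50e-01 1.00e+00 1.35e+02 2.00e+01 0.00e+00 2.10e+02]
[5.50e-01 2.70e-01 1.60e-01 1.00e+00 1.20e+02 3.00e+01 1.50e+01 1.95e+02]
[5.50e-01 2.70e-01 1.60e-01 1.00e+00 1.35e+02 3.00e+01 0.00e+00 1.95e+02]
[5.50e-01 1.50e-01 1.70e-01 1.00e+00 1.35e+02 2.00e+01 1.50e+01 1.95e+02]
[ 0.56  0.21  0.15 -1.   90.   20.   15.   30.  ]
[  0.56   0.21   0.15  -1.   120.    20.   -15.    30.  ]
[5.60e-01 2.30e-01 1.50e-01 1.00e+00 1.05e+02 2.00e+01 1.50e+01 1.95e+02]
[ 5.60e-01  1.50e-01  1.50e-01  1.00e+00  1.35e+02  2.00e+01 -1.50e+01
  1.95e+02]
[5.60e-01 2.30e-01 1.50e-01 1.00e+00 1.20e+02 2.00e+01 0.00e+00 1.95e+02]
[5.90e-01 1.10e-01 1.70e-01 1.00e+00 1.35e+02 2.00e+01 3.00e+01 2.10e+02]
[5.9e-01 2.0e-01 1.5e-01 1.0e+00 9.0e+01 2.0e+01 1.5e+01 1.8e+02]
[5.90e-01 2.00e-01 1.50e-01 1.00e+00 1.05e+02 2.00e+01 0.00e+00 1.80e+02]
[ 5.9e-01  2.0e-01  1.5e-01  1.0e+00  1.2e+02  2.0e+01 -1.5e+01  1.8e+02]
```

```bash
cat >> ik.py <<'E'
def elbow(q): 
    A=Rz(q[0]); return A@[0,d0,h]+A@Ry(q[1])@[0,0,L1], 
def pts_arm(p,R,q):
    # list of (point, radius)
    out=[(p+R@b,.0) for b in B]
    for x in(-.0375,.0375):
        for y in np.linspace(-.0885,.0885,7):
            for z in(-.097,-.15,-.19): out.append((p+R@[x,y,z],0.))
    for s in np.linspace(.19,Lt,5): out.append((p-s*R[:,2],.055))
    W=p-Lt*R[:,2]; A=Rz(q[0]); C=A@Ry(q[1]+q[2])
    for s in np.linspace(0,.4,6): out.append((W-C[:,2]*s,.065))
    return out
OBS=[((.554,-.3137),.0355,.128),((.3855,-.325),.0355,.128),((.70,.04),.026,.097),((.77,-.115),.032,.192)]
railc=np.array([.4695,-.3195]); ry=.067
def clear(p,R,q,pan=True):
    best=9;w=''
    for X,r in pts_arm(p,R,q):
        for i,((x,y),rr,hh) in enumerate(OBS):
            d=np.hypot(max(np.hypot(X[0]-x,X[1]-y)-rr,0),max(X[2]-hh,0))-r
            if d<best: best=d;w=f'obs{i}'
        e=X[:2]-railc; u=abs(np.cos(ry)*e[0]+np.sin(ry)*e[1]); v=abs(-np.sin(ry)*e[0]+np.cos(ry)*e[1])
        d=np.linalg.norm([max(u-.1425,0),max(v-.0525,0),max(X[2]-.08,0)])-r
        if d<best: best=d;w='rail'
        if X[2]-r-.004<best: best=X[2]-r-.004;w='table'
        if pan:
            d=np.hypot(max(np.hypot(X[0]-.5428,X[1]-.3305)-.08,0),max(X[2]-.125,0))-r
            if d<best: best=d;w='pan'
            a=np.array([.5428,.3305]);uu=np.array([-.858,-.513]); s=np.clip((X[:2]-a)@uu,0,.223)
            d=np.hypot(max(np.linalg.norm(X[:2]-a-s*uu)-.008,0),max(X[2]-.132,0))-r
            if d<best: best=d;w='handle'
    return best,w
E
cat > search.py <<'E'
from ik import *
pot=np.array([.5618,-.0116,0]); pan=np.array([.5428,.3305,0]); hg=.05
qc,pc,oc=L[-1]; 
res=[]
for fl in(1,-1):
 for psi in np.deg2rad(np.arange(-60,150,10)):
  for al in np.deg2rad([20,30,38,45]):
    R=toolR(psi,al,fl); z=R[:,2]
    G=pot+[0,0,.004+hg]
    pts=[G+.019*z-b*z for b in(.12,.08,.04,0)]+[G+.019*z+[0,0,c] for c in(.05,.1,.2)]
    qs=[ik(p,R) for p in pts]; m=min(map(marg,qs))
    if m<.05: continue
    cl=min(clear(p,R,q)[0] for p,q in zip(pts,qs))
    if cl<.02: continue
    g=qs[-1]; j0=np.abs(qs[0]-qc).max()
    for dl in np.deg2rad(np.arange(-90,91,15)):
     for ph in np.deg2rad(np.arange(0,360,15)):
      ax=np.array([-np.sin(ph),np.cos(ph),0]); prev=None; mm=m; lo=9; jump=0;ok=1; lst=[]
      for th in np.deg2rad([0,30,60,80,100,120,135,150]):
        Q=Ro.from_rotvec(ax*th).as_matrix()@Rz(dl)
        M=pan-.01*np.array([np.cos(ph),np.sin(ph),0])+[0,0,.34-.12*min(th/1.75,1)]
        Gp=M-Q@[0,0,.11-hg]; Rp=Q@R; p=Gp+.019*Rp[:,2]
        q=ik(p,Rp); k=marg(q)
        if k<.05: ok=0;break
        mm=min(mm,k); lst.append((p,Rp,q))
        if prev is not None: jump=max(jump,np.abs(q-prev).max())
        else: jump=np.abs(q-g).max()
        prev=q
      if ok and jump<1.5:
        c2=min(clear(*l)[0] for l in lst)
        if c2>.02: res.append((jump+.3*j0-5*min(cl,.05)-5*min(c2,.05)-min(mm,.2),jump,j0,mm,cl,c2,fl,*np.rad2deg([psi,al,dl,ph]).round()))
res.sort(key=lambda r:r[0]); print(len(res))
np.set_printoptions(suppress=True,linewidth=150)
for r in res[:30]: print(np.round(r,2))
E
python3 search.py
```

```text
339
[ 0.51  0.61  1.12  0.1   0.03  0.04 -1.   30.   38.   45.   15.  ]
[ 0.52  0.59  1.39  0.22  0.02  0.03 -1.   80.   30.    0.   15.  ]
[ 0.52  0.66  1.37  0.19  0.03  0.04 -1.   60.   30.   15.   15.  ]
[ 0.53  0.66  1.38  0.22  0.03  0.03 -1.   50.   30.   30.   15.  ]
[ 0.54  0.53  1.16  0.06  0.03  0.02 -1.   20.   45.   60.   15.  ]
[ 0.55  0.64  1.17  0.16  0.03  0.02 -1.   40.   38.   45.   15.  ]
[  0.55   0.6    1.67   0.3    0.02   0.05   1.   110.    30.    30.   195.  ]
[ 0.56  0.6   1.32  0.13  0.03  0.03 -1.   80.   38.    0.   15.  ]
[  0.56   0.57   1.41   0.16   0.03   0.02  -1.   100.    38.   -15.    15.  ]
[ 0.56  0.65  1.38  0.25  0.03  0.03 -1.   40.   30.   45.   15.  ]
[ 0.56  0.67  1.16  0.11  0.03  0.04 -1.   20.   45.   30.    0.  ]
[ 0.56  0.72  1.37  0.37  0.03  0.04 -1.   60.   30.    0.    0.  ]
[ 0.56  0.74  0.97  0.18  0.03  0.03 -1.   40.   45.   15.    0.  ]
[  0.57   0.6    1.43   0.25   0.03   0.03  -1.   100.    30.   -15.    15.  ]
[ 0.57  0.63  1.39  0.12  0.03  0.04 -1.   30.   30.   45.   15.  ]
[ 0.57  0.62  1.38  0.25  0.02  0.03 -1.   
[... 309 characters left out ...]
62   1.36   0.1    0.03   0.04  -1.    90.    38.   -15.    15.  ]
[ 0.59  0.66  1.17  0.07  0.03  0.04 -1.   40.   38.   30.   15.  ]
[ 0.59  0.64  1.38  0.15  0.02  0.04 -1.   70.   30.    0.   15.  ]
[ 0.59  0.8   1.21  0.22  0.03  0.04 -1.   50.   38.    0.    0.  ]
[ 0.59  0.77  1.    0.12  0.03  0.04 -1.   30.   45.   15.    0.  ]
[ 0.59  0.66  1.25  0.1   0.03  0.04 -1.   60.   38.   15.   15.  ]
[  0.59   0.66   1.68   0.32   0.03   0.04   1.   110.    38.    30.   195.  ]
[ 0.6   0.8   1.12  0.15  0.03  0.05 -1.   30.   38.   15.    0.  ]
[  0.6    0.51   1.43   0.07   0.03   0.03  -1.   100.    30.     0.    30.  ]
[ 0.6   0.76  1.38  0.27  0.03  0.04 -1.   40.   30.   15.    0.  ]
```

```bash
cat > rows.py <<'E'
from ik import *
np.set_printoptions(suppress=True,linewidth=150)
def rel(p0,R0,p,R):
    d=R0.T@(np.asarray(p)-p0)*1000; w=Ro.from_matrix(R0.T@R).as_rotvec(); return np.r_[d.round(0),w.round(3)]
def cur():
    from rig import ctrl
    o=ctrl.observe(); return o['position'],rpy(o['orientation'])
def apply(p0,R0,row):
    return p0+R0@np.array(row[:3])/1000, R0@Ro.from_rotvec(row[3:]).as_matrix()
def report(p0,R0,rows,pan=True):
    for r in rows:
        p,R=apply(p0,R0,r); q=ik(p,R); 
        if q is None: print(r,"NOIK");continue
        print([float(x) for x in r],"q",q.round(2),"m",marg(q).round(2),clear(p,R,q,pan)[0].round(3),clear(p,R,q,pan)[1])
E
python3 - <<'E'
from rows import *
pot=np.array([.5618,-.0116,0]);hg=.05
p0,R0=cur(); R=toolR(np.deg2rad(60),np.deg2rad(30),-1);z=R[:,2];G=pot+[0,0,.004+hg]
A=G+.019*z-.12*z
W=Ro.from_matrix(R0.T@R).as_rotvec()
n=6
rows=[]
tgt=A+[0,0,.15]
for i in range(1,n+1):
    s=i/n; rows.append(np.r_[(R0.T@(tgt-p0)*1000*s).round(0),(W*s).round(3)])
report(p0,R0,rows)
rows=[rel(p0,R0,A+[0,0,hh],R) for hh in(.1,.05,.02,0)]; report(p0,R0,rows)
print("fwd"); pA,RA=A,R; report(A,R,[[0,0,d,0,0,0] for d in(30,60,90,110,120)])
print(p0,A)
E
```

```text
[-13.0, 12.0, -8.0, -0.074, 0.007, -0.151] q [-0.73  0.37  1.55  0.97  1.93  0.36] m 0.7 0.169 obs3
[-26.0, 24.0, -17.0, -0.148, 0.015, -0.302] q [-0.76  0.33  1.59  0.94  1.87  0.18] m 0.76 0.174 obs0
[-38.0, 36.0, -25.0, -0.222, 0.022, -0.453] q [-0.79  0.29  1.64  0.92  1.82 -0.  ] m 0.81 0.169 obs0
[-51.0, 48.0, -34.0, -0.297, 0.029, -0.604] q [-0.83  0.26  1.7   0.91  1.76 -0.19] m 0.76 0.162 obs0
[-64.0, 60.0, -42.0, -0.371, 0.036, -0.755] q [-0.87  0.22  1.76  0.91  1.7  -0.39] m 0.7 0.157 obs0
[-77.0, 72.0, -51.0, -0.445, 0.044, -0.906] q [-0.92  0.2   1.83  0.93  1.65 -0.59] m 0.63 0.154 obs0
[-98.0, 114.0, -34.0, -0.445, 0.044, -0.906] q [-0.92  0.28  1.85  0.93  1.59 -0.67] m 0.61 0.109 obs0
[-119.0, 156.0, -18.0, -0.445, 0.044, -0.906] q [-0.92  0.37  1.87  0.93  1.53 -0.76] m 0.59 0.072 obs0
[-132.0, 181.0, -8.0, -0.445, 0.044, -0.906] q [-0.92  0.42  1.88  0.93  1.49 -0.81] m 0.58 0.048 obs0
[-141.0, 198.0, -2.0, -0.445, 0.044, -0.906] q [-0.92  0.46  1.88  0.93  1.47 -0.84] m 0.58 0.034 obs0
fwd
[0.0, 0.0, 30.0, 0.0, 0.0, 0.0] q [-0.87  0.49  1.89  0.97  1.42 -0.85] m 0.57 0.034 obs0
[0.0, 0.0, 60.0, 0.0, 0.0, 0.0] q [-0.82  0.51  1.89  1.01  1.37 -0.86] m 0.57 0.035 obs0
[0.0, 0.0, 90.0, 0.0, 0.0, 0.0] q [-0.77  0.54  1.9   1.05  1.32 -0.87] m 0.56 0.039 obs1
[0.0, 0.0, 110.0, 0.0, 0.0, 0.0] q [-0.73  0.56  1.9   1.08  1.29 -0.87] m 0.56 0.034 obs1
[0.0, 0.0, 120.0, 0.0, 0.0, 0.0] q [-0.72  0.57  1.89  1.09  1.28 -0.88] m 0.57 0.033 obs1
[ 0.56135328 -0.01123009  0.33138712] [ 0.51806572 -0.08735     0.1045    ]
```

```bash
sed -i 's/out.append((p-s\*R\[:,2\],.055))/out.append((p-s*R[:,2],.07))/; s/out.append((W-C\[:,2\]\*s,.065))/out.append((W-C[:,2]*s,.085))/' ik.py
python3 - <<'E'
from rows import *
pot=np.array([.5618,-.0116,0]);hg=.05
p0,R0=cur(); R=toolR(np.deg2rad(50),np.deg2rad(38),-1);z=R[:,2];G=pot+[0,0,.004+hg]
A=G+.019*z-.12*z
W=Ro.from_matrix(R0.T@R).as_rotvec()
n=7
rows=[]
tgt=A+[0,0,.15]
for i in range(1,n+1):
    s=i/n; rows.append(np.r_[(R0.T@(tgt-p0)*1000*s).round(0),(W*s).round(3)])
report(p0,R0,rows)
rows=[rel(p0,R0,A+[0,0,hh],R) for hh in(.1,.05,.02,0)]; report(p0,R0,rows)
print("fwd"); pA,RA=A,R; report(A,R,[[0,0,d,0,0,0] for d in(30,60,90,110,120)])
print(p0,A)
print("pour")
pan=np.array([.5428,.3305,0]); ph=0; ax=np.array([0,1.,0])
for th in np.deg2rad([0,30,60,80,100,120,135,145,155]):
    Q=Ro.from_rotvec(ax*th).as_matrix()
    M=pan-.01*np.array([np.cos(ph),np.sin(ph),0])+[0,0,.34-.12*min(th/1.75,1)]
    Gp=M-Q@[0,0,.11-hg]; Rp=Q@R; p=Gp+.019*Rp[:,2]; q=ik(p,Rp); print(np.rad2deg(th).round(),p.round(3),q.round(2),marg(q).round(2),clear(p,Rp,q))
E
```

```text
[-11.0, 8.0, -6.0, -0.091, 0.001, -0.111] q [-0.72  0.35  1.55  0.96  1.92  0.41] m 0.71 0.172 obs3
[-22.0, 15.0, -12.0, -0.181, 0.001, -0.222] q [-0.74  0.29  1.6   0.92  1.86  0.28] m 0.77 0.181 obs3
[-33.0, 23.0, -18.0, -0.272, 0.002, -0.333] q [-0.76  0.23  1.65  0.89  1.79  0.16] m 0.81 0.18 obs3
[-44.0, 31.0, -24.0, -0.363, 0.002, -0.444] q [-0.79  0.17  1.72  0.87  1.71  0.03] m 0.74 0.182 obs3
[-55.0, 39.0, -29.0, -0.453, 0.003, -0.555] q [-0.82  0.11  1.79  0.87  1.64 -0.11] m 0.67 0.183 obs0
[-66.0, 46.0, -35.0, -0.544, 0.003, -0.666] q [-0.85  0.04  1.86  0.87  1.57 -0.24] m 0.6 0.185 obs0
[-77.0, 54.0, -41.0, -0.635, 0.004, -0.777] q [-0.89 -0.02  1.94  0.89  1.5  -0.39] m 0.52 0.186 obs0
[-99.0, 96.0, -25.0, -0.635, 0.004, -0.777] q [-0.89  0.06  1.98  0.9   1.42 -0.49] m 0.48 0.143 obs0
[-120.0, 138.0, -9.0, -0.635, 0.004, -0.777] q [-0.89  0.15  2.01  0.92  1.35 -0.58] m 0.45 0.105 obs0
[-133.0, 164.0, 1.0, -0.635, 0.004, -0.777] q [-0.89  0.21  2.03  0.93  1.31 -0.64] m 0.43 0.088 obs0
[-142.0, 180.0, 8.0, -0.635, 0.004, -0.777] q [-0.89  0.25  2.03  0.94  1.28 -0.68]
[... 809 characters left out ...]
.58 0.68 1.56 1.04] 0.88 (np.float64(0.05179368519655922), 'handle')
80.0 [0.464 0.342 0.222] [0.08 0.48 1.43 0.72 1.81 1.22] 0.82 (np.float64(0.043321683872493126), 'handle')
100.0 [0.461 0.342 0.223] [0.07 0.67 1.3  0.81 2.03 1.42] 0.6 (np.float64(0.044560069788852893), 'handle')
120.0 [0.466 0.342 0.248] [0.07 0.82 1.2  0.98 2.23 1.69] 0.4 (np.float64(0.04948729022013717), 'pan')
135.0 [0.475 0.342 0.264] [0.07 0.92 1.16 1.15 2.34 1.93] 0.29 (np.float64(0.053174972304072546), 'pan')
145.0 [0.484 0.342 0.273] [0.07 0.97 1.15 1.28 2.39 2.1 ] 0.24 (np.float64(0.0456802222811528), 'obs2')
155.0 [0.494 0.342 0.281] [0.07 1.02 1.15 1.42 2.42 2.28] 0.21 (np.float64(0.017035035023267517), 'obs2')
```

```bash
python3 -m crank '[[-11,8,-6,-0.091,0.001,-0.111],[-22,15,-12,-0.181,0.001,-0.222],[-33,23,-18,-0.272,0.002,-0.333],[-44,31,-24,-0.363,0.002,-0.444],[-55,39,-29,-0.453,0.003,-0.555],[-66,46,-35,-0.544,0.003,-0.666],[-77,54,-41,-0.635,0.004,-0.777],[-99,96,-25,-0.635,0.004,-0.777],[-120,138,-9,-0.635,0.004,-0.777],[-133,164,1,-0.635,0.004,-0.777],[-142,180,8,-0.635,0.004,-0.777],[-142,180,8,-0.635,0.004,-0.777]]' 0; ./log.sh
python3 - <<'E'
from h import *
from rows import *
p0,R0=cur()
pot=np.array([.5618,-.0116,.054]); R=toolR(np.deg2rad(50),np.deg2rad(38),-1)
print(rel(p0,R0,pot+.019*R[:,2],R))
p=ctrl.snapshot("scene"); cv2.imwrite("pics/g5_scene.png",p["color"])
p=ctrl.snapshot("top"); cv2.imwrite("pics/g5_top.png",p["color"])
E
```

```text
time: 13.3
position: [0.5113, -0.0722, 0.12]
orientation: [3.128, -0.91, 0.884]
wrist_force: [-0.2, -0.0, -0.3]
gripper_width: 0.0944
t 13.3 q [-0.889  0.239  2.035  0.944  1.28  -0.682] p [ 0.5113 -0.0722  0.12  ] rpy [ 3.128  -0.9096  0.8836] F [-0.2 -0.  -0.3] w 0.0944
[ -4.     -1.    122.      0.005  -0.002   0.007]
```

View pics/g5_scene.png

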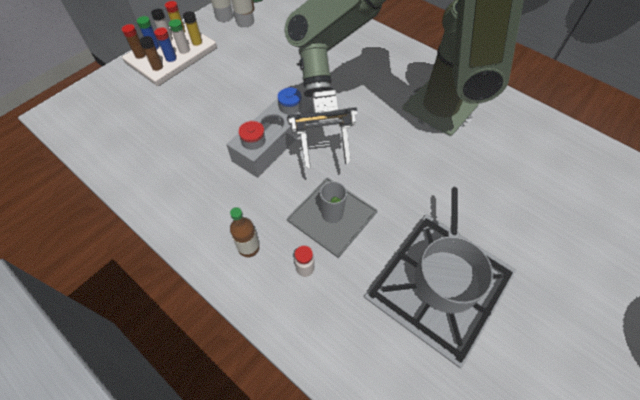

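View pics/g5_top.png

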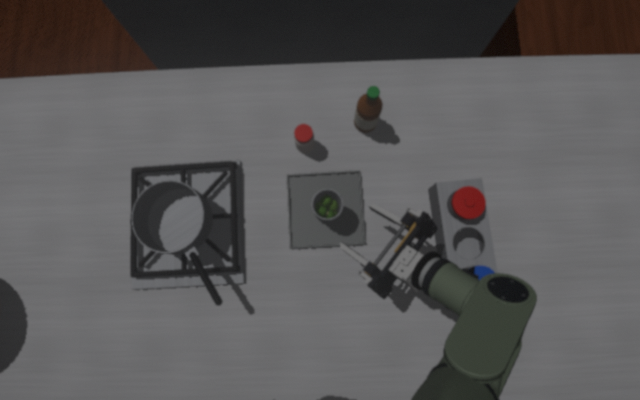

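Run:
```python
from h import *
from scipy.optimize import least_squares
a=np.linspace(0,2*np.pi,60,endpoint=False)
def circ(x,y,z,r): return np.c_[x+r*np.cos(a),y+r*np.sin(a),0*a+z]
def cen(pts):
    h=cv2.convexHull(pts.astype(np.float32)); M=cv2.moments(h); return np.array([M['m10']/M['m00'],M['m01']/M['m00'],M['m00']])
from rows import *
for n in("scene","top"):
    p=ctrl.snapshot(n); m=ctrl.trace(p,"pot")[0]["mask"]; M=cen(np.argwhere(m)[:,::-1])
    f=lambda s:cen(np.r_[proj(p,circ(*s,.114,.0345)),proj(p,circ(*s,.004,.03))])
    s=least_squares(lambda s:f(s)[:2]-M[:2],[.56,0]).x; print(n,s.round(4),M[2],f(s)[2])
for _ in range(4):
    p0,R0=cur(); ctrl.snapshot("top")
    pot=np.array([.5618,-.0116,.054]); R=toolR(np.deg2rad(50),np.deg2rad(38),-1); print(rel(p0,R0,pot+.019*R[:,2],R))
```

```text
scene [ 0.5595 -0.0112] 887.0 929.8884191825055
top [ 0.563 -0.012] 833.5 859.2538608578034
[ -4.     -2.    123.      0.007  -0.003   0.007]
[ -4.     -2.    122.      0.007  -0.003   0.007]
[ -4.     -2.    122.      0.007  -0.004   0.006]
[ -4.     -2.    122.      0.006  -0.004   0.006]
```

```bash
python3 -m crank '[[-4,-2,15,0.006,-0.004,0.006],[-4,-2,45,0.006,-0.004,0.006],[-4,-2,75,0.006,-0.004,0.006],[-4,-2,100,0.006,-0.004,0.006],[-4,-2,116,0.006,-0.004,0.006],[-4,-2,122,0.006,-0.004,0.006],[-4,-2,122,0.006,-0.004,0.006]]' 0; ./log.sh
python3 - <<'E'
from h import *
from rows import *
p0,R0=cur()
pot=np.array([.5618,-.0116,.054]); R=toolR(np.deg2rad(50),np.deg2rad(38),-1)
print(rel(p0,R0,pot+.019*R[:,2],R))
for n in("scene","top"):
    p=ctrl.snapshot(n); x0,y0=(250,110) if n=="scene" else (270,140)
    cv2.imwrite(f"pics/g6_{n}.png",cv2.resize(p["color"][y0:y0+140,x0:x0+170],None,fx=4,fy=4))
E
```

```text
time: 14.68
position: [0.5707, 0.0003, 0.0414]
orientation: [-3.139, -0.908, 0.871]
wrist_force: [-0.1, 0.3, -0.1]
gripper_width: 0.0941
t 14.68 q [-0.672  0.434  2.011  1.121  1.065 -0.745] p [5.707e-01 3.000e-04 4.140e-02] rpy [-3.139  -0.9076  0.8707] F [-0.1  0.3 -0.1] w 0.0941
[ 1.     1.    -0.    -0.001  0.    -0.001]
```

View pics/g6_scene.png

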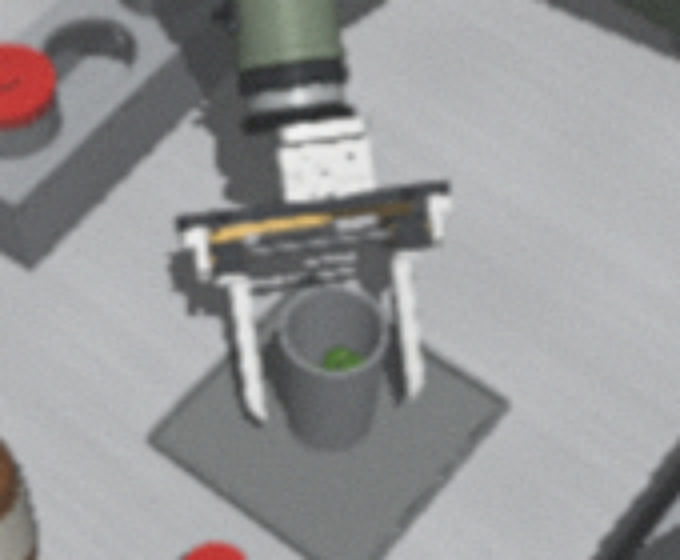

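View pics/g6_top.png

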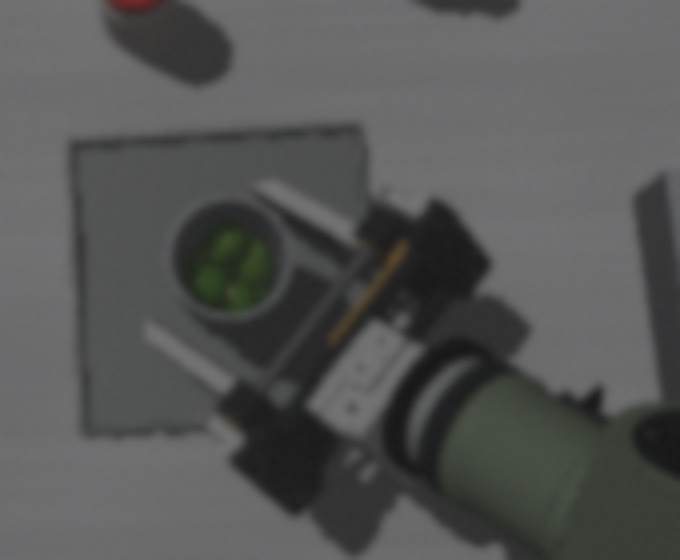

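```bash
python3 -m crank '[[0,0,0,0,0,0],[0,0,0,0,0,0],[0,0,0,0,0,0],[0,0,0,0,0,0],[0,0,0,0,0,0],[0,0,0,0,0,0]]' 1; ./log.sh
python3 -m crank '[[4,0,-3,0,0,0],[12,0,-9,0,0,0],[28,0,-22,0,0,0],[47,0,-37,0,0,0],[47,0,-37,0,0,0]]'; ./log.sh
python3 - <<'E'
from h import *
from rows import *
for n in("scene","top"):
    p=ctrl.snapshot(n); x0,y0=(250,90) if n=="scene" else (270,140)
    cv2.imwrite(f"pics/g7_{n}.png",cv2.resize(p["color"][y0:y0+140,x0:x0+170],None,fx=4,fy=4))
p0,R0=cur()
R=toolR(np.deg2rad(50),np.deg2rad(38),-1)
hg=.05;pan=np.array([.5428,.3305,0])
S=np.array([.542,.342,.30])
mid=np.array([.571,.0,.26])
rows=[rel(p0,R0,mid,R)]+[rel(p0,R0,mid+(S-mid)*s,R) for s in(.1,.25,.4,.55,.7,.85,.95,1)]
report(p0,R0,rows)
E
```

```text
time: 15.52
position: [0.571, -0.0003, 0.0419]
orientation: [-3.14, -0.908, 0.871]
wrist_force: [-1.1, -1.9, 2.5]
gripper_width: 0.0648
t 15.53 q [-0.673  0.434  2.011  1.122  1.065 -0.746] p [ 5.71e-01 -3.00e-04  4.19e-02] rpy [-3.1405 -0.9078  0.8711] F [-1.1 -1.9  2.5] w 0.0648
time: 16.15
position: [0.5716, -0.0008, 0.1031]
orientation: [3.137, -0.907, 0.877]
wrist_force: [-0.6, 0.6, -2.0]
gripper_width: 0.0645
t 16.15 q [-0.672  0.295  2.01   1.059  1.128 -0.61 ] p [ 0.5716 -0.0008  0.1031] rpy [ 3.1365 -0.9074  0.8767] F [-0.6  0.6 -2. ] w 0.0645
[125.0, 0.0, -98.0, -0.001, 0.001, -0.001] q [-0.67  0.01  1.92  0.95  1.33 -0.28] m 0.54 0.154 obs3
[144.0, -24.0, -81.0, -0.001, 0.001, -0.001] q [-0.61 -0.03  1.96  0.96  1.29 -0.24] m 0.5 0.173 obs3
[171.0, -60.0, -56.0, -0.001, 0.001, -0.001] q [-0.51 -0.09  2.    0.97  1.22 -0.17] m 0.46 0.18 obs2
[198.0, -96.0, -31.0, -0.001, 0.001, -0.001] q [-0.4  -0.14  2.03  0.97  1.14 -0.09] m 0.43 0.167 pan
[225.0, -133.0, -6.0, -0.001, 0.001, -0.001] q [-0.28 -0.17  2.04  0.97  1.06  0.01] m 0.42 0.155 pan
[252.0, -169.0, 19.0, -0.001, 0.001, -0.001] q [-0.14 -0.19  2.04  0.96  0.96  0.11] m 0.42 0.151 handle
[280.0, -205.0, 44.0, -0.001, 0.001, -0.001] q [-0.01 -0.18  2.03  0.92  0.86  0.22] m 0.43 0.157 handle
[298.0, -230.0, 61.0, -0.001, 0.001, -0.001] q [ 0.09 -0.17  2.01  0.89  0.8   0.3 ] m 0.45 0.166 handle
[307.0, -242.0, 70.0, -0.001, 0.001, -0.001] q [ 0.13 -0.16  2.    0.88  0.76  0.34] m 0.46 0.168 handle
```

View pics/g7_scene.png

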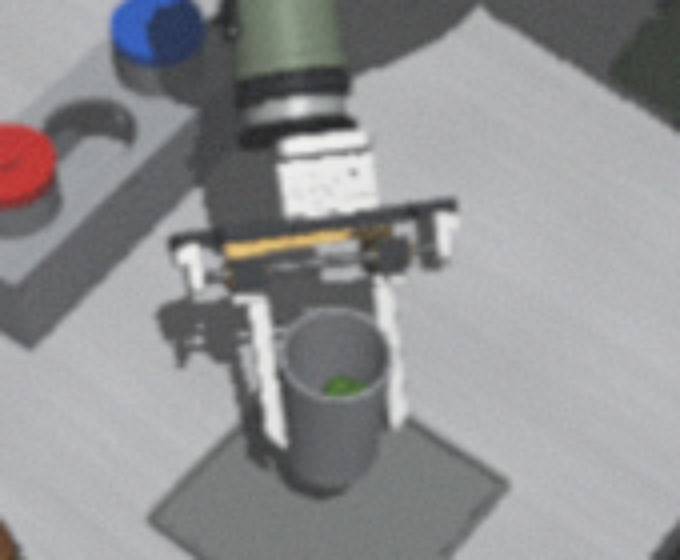

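```bash
python3 -m crank '[[25,0,-20,0,0,0],[60,0,-47,0,0,0],[95,0,-75,0,0,0],[125,-5,-95,0,0,0],[144,-24,-81,0,0,0],[171,-60,-56,0,0,0],[198,-96,-31,0,0,0],[225,-133,-6,0,0,0],[252,-169,19,0,0,0],[280,-205,44,0,0,0],[298,-230,61,0,0,0],[307,-242,70,0,0,0]]'; ./log.sh
cat > pour.py <<'E'
from h import *
from rows import *
import sys
def plan(ths,zs,hg=.05,adv=.01):
    p0,R0=cur(); R=toolR(np.deg2rad(50),np.deg2rad(38),-1)
    pan=np.array([.5428,.3305,0]); rows=[]
    for th,z in zip(np.deg2rad(ths),zs):
        Q=Ro.from_rotvec([0,th,0]).as_matrix(); M=pan+[-adv,0,z]
        Rp=Q@R; p=M-Q@[0,0,.11-hg]+.019*Rp[:,2]; rows.append(rel(p0,R0,p,Rp))
    report(p0,R0,rows)
E
python3 - <<'E'
from pour import *
plan([0,10,20,30,40,50,60,68,76],[.35,.34,.32,.30,.28,.27,.26,.255,.25])
p=ctrl.snapshot("scene"); cv2.imwrite("pics/g8_scene.png",p["color"])
p=ctrl.snapshot("top"); cv2.imwrite("pics/g8_top.png",p["color"])
E
```

```text
time: 17.75
position: [0.54, 0.3446, 0.2979]
orientation: [-3.134, -0.904, 0.871]
wrist_force: [-0.3, -0.6, -2.5]
gripper_width: 0.0649
t 17.75 q [ 0.136 -0.161  1.999  0.875  0.766  0.347] p [0.54   0.3446 0.2979] rpy [-3.1344 -0.9041  0.871 ] F [-0.3 -0.6 -2.5] w 0.0649
[-16.0, 4.0, 12.0, -0.006, 0.003, -0.001] q [ 0.13 -0.14  2.02  0.92  0.73  0.28] m 0.44 0.147 pan
[-29.0, -6.0, 12.0, 0.077, -0.108, 0.104] q [ 0.12 -0.1   1.95  0.8   0.88  0.48] m 0.51 0.127 handle
[-48.0, -16.0, 17.0, 0.159, -0.22, 0.21] q [ 0.12 -0.03  1.89  0.74  1.01  0.62] m 0.57 0.1 handle
[-66.0, -25.0, 21.0, 0.242, -0.332, 0.316] q [0.11 0.05 1.82 0.7  1.14 0.73] m 0.64 0.076 handle
[-82.0, -33.0, 24.0, 0.324, -0.444, 0.421] q [0.1  0.13 1.75 0.68 1.27 0.83] m 0.71 0.055 handle
[-88.0, -41.0, 21.0, 0.407, -0.556, 0.527] q [0.09 0.22 1.67 0.67 1.42 0.93] m 0.79 0.047 handle
[-91.0, -48.0, 17.0, 0.489, -0.668, 0.632] q [0.09 0.3  1.59 0.68 1.55 1.03] m 0.87 0.044 handle
[-91.0, -52.0, 12.0, 0.555, -0.758, 0.716] q [0.08 0.37 1.52 0.69 1.66 1.11] m 0.94 0.044 handle
[-90.0, -55.0, 7.0, 0.621, -0.847, 0.801] q [0.08 0.44 1.46 0.71 1.77 1.18] m 0.86 0.045 handle
```

View pics/g8_scene.png

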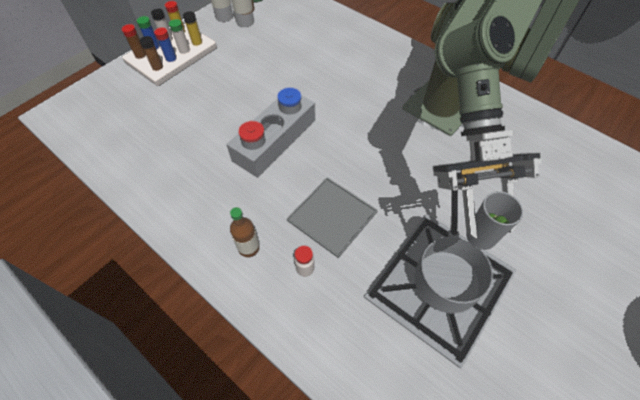

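View pics/g8_top.png

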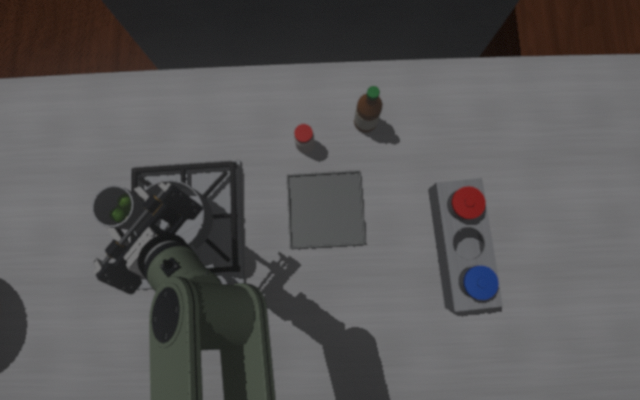

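Run:
```python
from pour import *
p=ctrl.snapshot("top"); p0,R0=cur()
a=np.linspace(0,2*np.pi,60,endpoint=False)
R=toolR(np.deg2rad(50),np.deg2rad(38),-1); Q=R0@R.T
G=p0-.019*R0[:,2]; M=G+Q@[0,0,.06]; print("mouth",M.round(4))
for n,im in (("top",cv2.imread("pics/g4_top.png")),("scene",cv2.imread("pics/g8_scene.png"))):
    p=ctrl.snapshot(n)
    if n=="top": im=cv2.imread("pics/g8_top.png"); im2=cv2.imread("pics/top0.png")
    else: im2=cv2.imread("pics/scene0.png")
    for X in np.c_[M[0]+.0345*np.cos(a),M[1]+.0345*np.sin(a),0*a+M[2]]:
        q=proj(p,X)[0]; cv2.circle(im,tuple(int(t*16) for t in q),8,(0,255,255),-1,shift=4)
    for z,c in((.125,(0,255,0)),(.04,(255,255,0))):
      for X in np.c_[.5428+.08*np.cos(a),.3305+.08*np.sin(a),0*a+z]:
        q=proj(p,X)[0]; cv2.circle(im2,tuple(int(t*16) for t in q),8,c,-1,shift=4)
    x0,y0=(380,160) if n=="scene" else (80,150)
    cv2.imwrite(f"pics/ov_{n}.png",np.hstack([cv2.resize(i[y0:y0+180,x0:x0+170],None,fx=2.3,fy=2.3) for i in(im,im2)]))
```

```text
mouth [0.5316 0.3317 0.3699]
```

View pics/ov_top.png

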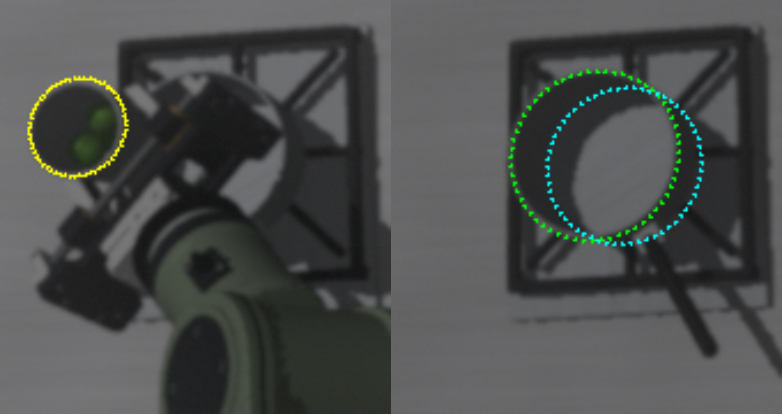

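View pics/ov_scene.png

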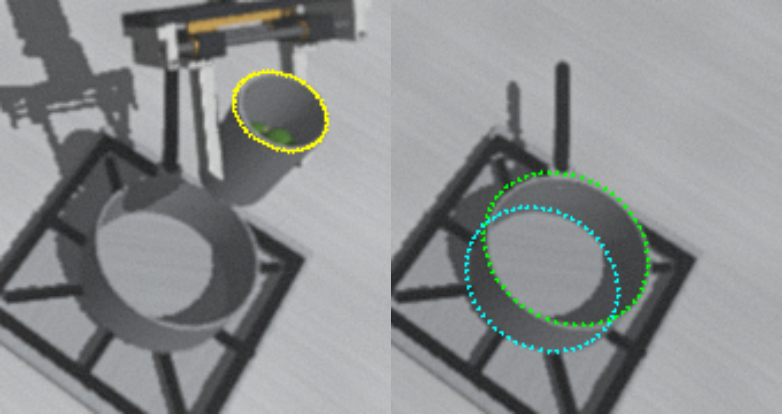

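```bash
python3 -m crank '[[-29,-6,12,0.077,-0.108,0.104],[-48,-16,17,0.159,-0.22,0.21],[-66,-25,21,0.242,-0.332,0.316],[-82,-33,24,0.324,-0.444,0.421],[-88,-41,21,0.407,-0.556,0.527],[-91,-48,17,0.489,-0.668,0.632],[-91,-52,12,0.555,-0.758,0.716],[-91,-52,12,0.555,-0.758,0.716]]'; ./log.sh
python3 - <<'E'
from pour import *
plan([68,76,84,92,100,108,114,120,126,132,136,140,144],[.25,.245,.24,.235,.23,.225,.22,.22,.22,.22,.22,.22,.22])
E
```

```text
time: 19.0
position: [0.4746, 0.3387, 0.2196]
orientation: [-2.351, 0.068, 0.485]
wrist_force: [0.2, -0.4, -1.9]
gripper_width: 0.065
t 19.0 q [0.075 0.374 1.518 0.688 1.661 1.104] p [0.4746 0.3387 0.2196] rpy [-2.3512  0.0682  0.4854] F [ 0.2 -0.4 -1.9] w 0.065
[-2.0, 0.0, 8.0, 0.002, -0.008, -0.002] q [0.08 0.38 1.53 0.69 1.65 1.1 ] m 0.93 0.039 handle
[-6.0, -4.0, 6.0, 0.067, -0.097, 0.082] q [0.08 0.45 1.46 0.71 1.76 1.18] m 0.87 0.041 handle
[-9.0, -8.0, 4.0, 0.132, -0.187, 0.167] q [0.08 0.52 1.4  0.74 1.86 1.26] m 0.77 0.044 handle
[-11.0, -12.0, 1.0, 0.198, -0.277, 0.251] q [0.07 0.59 1.35 0.77 1.95 1.35] m 0.68 0.048 handle
[-12.0, -16.0, -2.0, 0.263, -0.367, 0.336] q [0.07 0.66 1.3  0.82 2.04 1.44] m 0.59 0.054 handle
[-11.0, -19.0, -6.0, 0.329, -0.457, 0.42] q [0.07 0.73 1.25 0.88 2.12 1.53] m 0.51 0.054 pan
[-10.0, -20.0, -8.0, 0.378, -0.524, 0.484] q [0.07 0.78 1.23 0.92 2.18 1.61] m 0.45 0.049 pan
[-8.0, -24.0, -14.0, 0.427, -0.592, 0.547] q [0.07 0.82 1.2  0.98 2.23 1.69] m 0.4 0.049 pan
[-6.0, -28.0, -20.0, 0.476, -0.659, 0.61] q [0.07 0.86 1.18 1.04 2.28 1.78] m 0.35 0.05 pan
[-3.0, -32.0, -26.0, 0.525, -0.726, 0.674] q [0.07 0.9  1.16 1.11 2.32 1.88] m 0.31 0.052 pan
[-0.0, -34.0, -30.0, 0.558, -0.771, 0.716] q [0.07 0.92 1.15 1.16 2.35 1.95] m 0.28 0.053 pan
[2.0, -36.0, -34.0, 0.59, -0.816, 0.758] q [0.07 0.94 1.15 1.21 2.37 2.01] m 0.26 0.055 pan
[5.0, -37.0, -38.0, 0.623, -0.861, 0.801] q [0.07 0.97 1.15 1.27 2.39 2.08] m 0.24 0.048 obs2
```

```bash
python3 -m crank '[[-6,-4,6,0.067,-0.097,0.082],[-9,-8,4,0.132,-0.187,0.167],[-11,-12,1,0.198,-0.277,0.251],[-12,-16,-2,0.263,-0.367,0.336],[-12,-18,-4,0.296,-0.412,0.378],[-11,-19,-6,0.329,-0.457,0.42],[-10,-20,-8,0.378,-0.524,0.484],[-10,-20,-8,0.378,-0.524,0.484]]'; ./log.sh
python3 - <<'E'
from pour import *
plan([114,118,122,126,130,134,138,142,146],[.22]*9)
for n in("scene","top"):
    p=ctrl.snapshot(n); x0,y0=(380,140) if n=="scene" else (80,150)
    cv2.imwrite(f"pics/p1_{n}.png",cv2.resize(p["color"][y0:y0+200,x0:x0+200],None,fx=3,fy=3))
E
```

```text
time: 20.0
position: [0.4612, 0.3433, 0.2407]
orientation: [-1.866, 0.75, 0.701]
wrist_force: [0.4, -1.3, -2.2]
gripper_width: 0.0649
t 20.0 q [0.07  0.773 1.231 0.922 2.175 1.605] p [0.4612 0.3433 0.2407] rpy [-1.8656  0.7498  0.7011] F [ 0.4 -1.3 -2.2] w 0.0649
[1.0, 0.0, -2.0, 0.0, -0.0, 0.001] q [0.07 0.78 1.22 0.92 2.18 1.61] m 0.45 0.049 pan
[-2.0, -3.0, -5.0, 0.033, -0.045, 0.043] q [0.07 0.81 1.21 0.96 2.22 1.66] m 0.41 0.049 pan
[-4.0, -7.0, -7.0, 0.066, -0.09, 0.085] q [0.07 0.83 1.19 1.   2.25 1.72] m 0.38 0.05 pan
[-6.0, -11.0, -10.0, 0.099, -0.135, 0.127] q [0.07 0.86 1.18 1.04 2.28 1.78] m 0.35 0.051 pan
[-7.0, -15.0, -13.0, 0.132, -0.18, 0.169] q [0.07 0.89 1.17 1.09 2.31 1.85] m 0.32 0.052 pan
[-8.0, -19.0, -16.0, 0.165, -0.224, 0.211] q [0.07 0.91 1.16 1.14 2.34 1.91] m 0.29 0.053 pan
[-9.0, -23.0, -19.0, 0.198, -0.269, 0.254] q [0.07 0.93 1.15 1.19 2.36 1.98] m 0.27 0.054 pan
[-10.0, -26.0, -22.0, 0.231, -0.314, 0.296] q [0.07 0.95 1.15 1.24 2.38 2.05] m 0.25 0.055 obs2
[-10.0, -30.0, -26.0, 0.264, -0.359, 0.338] q [0.07 0.98 1.15 1.3  2.4  2.12] m 0.23 0.043 obs2
```

View pics/p1_scene.png

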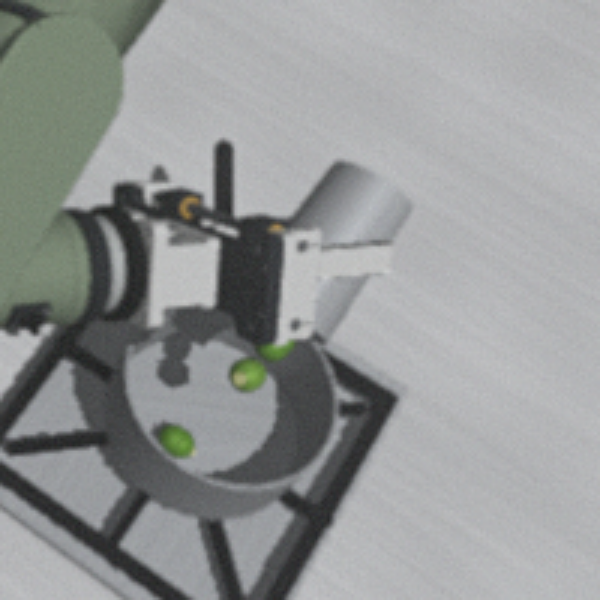

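View pics/p1_top.png

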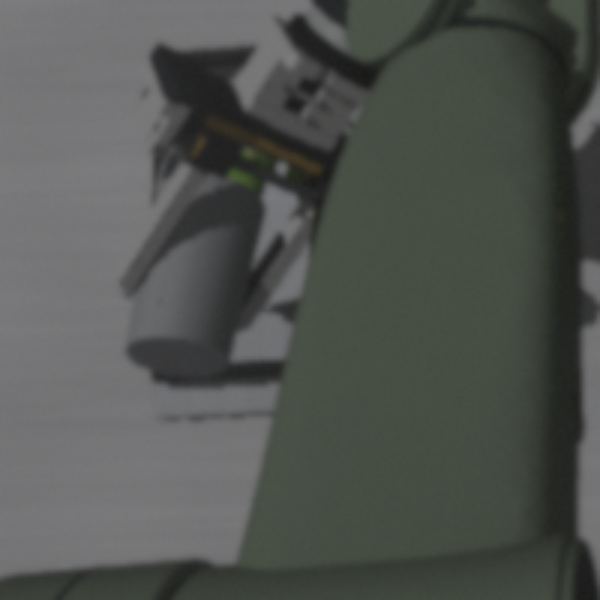

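```bash
python3 -m crank '[[-2,-3,-5,0.033,-0.045,0.043],[-4,-7,-7,0.066,-0.09,0.085],[-6,-11,-10,0.099,-0.135,0.127],[-7,-15,-13,0.132,-0.18,0.169],[-8,-19,-16,0.165,-0.224,0.211],[-9,-23,-19,0.198,-0.269,0.254],[-10,-26,-22,0.231,-0.314,0.296],[-10,-26,-22,0.231,-0.314,0.296],[-10,-26,-22,0.231,-0.314,0.296],[-10,-26,-22,0.231,-0.314,0.296]]'; ./log.sh
python3 - <<'E'
from pour import *
for n in("scene","top"):
    p=ctrl.snapshot(n); x0,y0=(380,140) if n=="scene" else (80,150)
    cv2.imwrite(f"pics/p2_{n}.png",cv2.resize(p["color"][y0:y0+200,x0:x0+200],None,fx=3,fy=3))
E
```

```text
time: 21.35
position: [0.4807, 0.3423, 0.2725]
orientation: [-1.223, 1.044, 1.217]
wrist_force: [-0.3, -0.7, -1.8]
gripper_width: 0.0649
t 21.35 q [0.067 0.951 1.147 1.241 2.38  2.048] p [0.4807 0.3423 0.2725] rpy [-1.223   1.0436  1.2168] F [-0.3 -0.7 -1.8] w 0.0649
```

View pics/p2_scene.png

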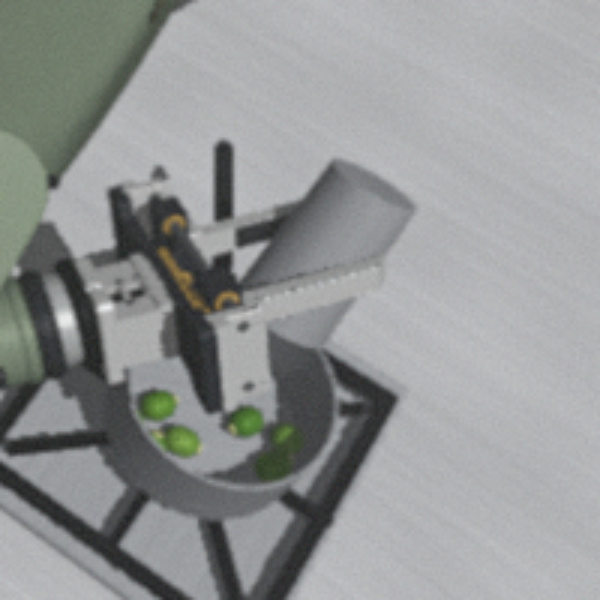

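View pics/p2_top.png

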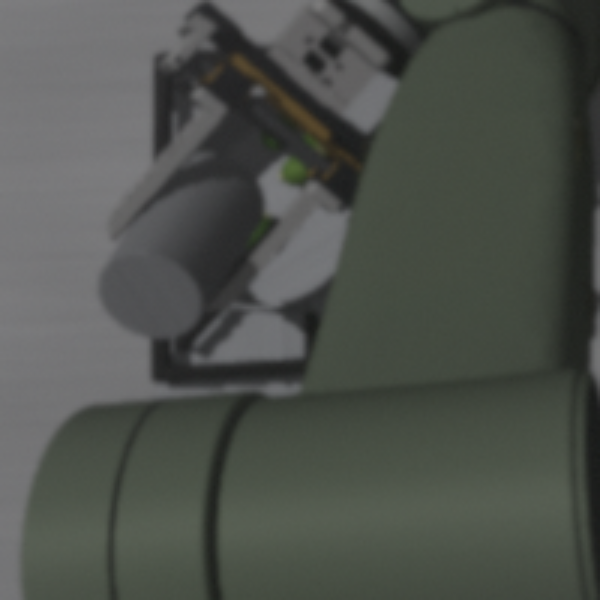

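```bash
python3 -m crank '[[-10,-6,2,0,0,0],[0,0,0,0,0,0],[-10,-6,2,0,0,0],[0,0,0,0,0,0],[-10,-6,2,0.06,-0.08,0.08],[0,0,0,0,0,0],[0,0,0,0,0,0],[0,0,0,0,0,0]]'; ./log.sh
python3 - <<'E'
from pour import *
plan([138,130,121,112,103,94,85,76,67,58,49,40,31,22,13,4,0],[.225,.23,.235,.24,.24,.245,.25,.255,.26,.265,.27,.28,.29,.31,.33,.35,.35])
p=ctrl.snapshot("scene"); cv2.imwrite("pics/p3.png",cv2.resize(p["color"][140:340,380:580],None,fx=3,fy=3))
E
```

```text
time: 22.45
position: [0.4805, 0.3422, 0.2717]
orientation: [-1.215, 1.046, 1.224]
wrist_force: [-0.3, -0.1, -1.2]
gripper_width: 0.0649
t 22.45 q [0.067 0.954 1.148 1.242 2.38  2.051] p [0.4805 0.3422 0.2717] rpy [-1.2149  1.0457  1.2239] F [-0.3 -0.1 -1.2] w 0.0649
[-1.0, 2.0, 2.0, -0.032, 0.047, -0.044] q [0.07 0.93 1.15 1.19 2.36 1.99] m 0.27 0.059 pan
[1.0, 7.0, 6.0, -0.098, 0.137, -0.128] q [0.07 0.87 1.17 1.1  2.32 1.86] m 0.31 0.061 pan
[4.0, 12.0, 9.0, -0.172, 0.238, -0.223] q [0.07 0.81 1.19 1.   2.25 1.73] m 0.38 0.065 pan
[9.0, 17.0, 11.0, -0.246, 0.339, -0.318] q [0.07 0.74 1.23 0.92 2.18 1.61] m 0.45 0.069 pan
[18.0, 24.0, 11.0, -0.32, 0.44, -0.413] q [0.07 0.67 1.28 0.85 2.09 1.49] m 0.54 0.068 handle
[24.0, 27.0, 10.0, -0.394, 0.541, -0.507] q [0.07 0.59 1.33 0.79 1.99 1.38] m 0.64 0.06 handle
[29.0, 29.0, 8.0, -0.468, 0.642, -0.602] q [0.07 0.51 1.39 0.75 1.89 1.28] m 0.74 0.055 handle
[35.0, 30.0, 4.0, -0.543, 0.743, -0.697] q [0.08 0.44 1.46 0.71 1.77 1.19] m 0.86 0.05 handle
[40.0, 29.0, -1.0, -0.617, 0.844, -0.791] q [0.08 0.36 1.53 0.69 1.66 1.1 ] m 0.93 0.048 handle
[45.0, 27.0, -7.0, -0.691, 0.945, -0.886] q [0.09 0.28 1.6  0.67 1.53 1.01] m 0.86 0.047 handle
[49.0, 24.0, -13.0, -0.765, 1.046, -0.981] q [0.09 0.21 1.68 0.67 1.4  0.92] m 0.78 0.047 handle
[48.0, 17.0, -20.0, -0.839, 1.148, -1.075] q [0.1  0.13 1.75 0.68 1.27 0.83] m 0.71 0.055 handle
[45.0, 9.0, -27.0, -0.913, 1.249, -1.17] q [0.1  0.06 1.82 0.7  1.14 0.73] m 0.64 0.066 handle
[33.0, -6.0, -32.0, -0.988, 1.35, -1.265] q [ 0.11 -0.01  1.88  0.73  1.03  0.63] m 0.58 0.089 handle
[19.0, -21.0, -38.0, -1.062, 1.451, -1.359] q [ 0.12 -0.07  1.94  0.78  0.91  0.52] m 0.52 0.115 handle
[4.0, -37.0, -43.0, -1.136, 1.552, -1.454] q [ 0.13 -0.13  1.99  0.86  0.8   0.38] m 0.47 0.142 handle
[5.0, -40.0, -47.0, -1.169, 1.597, -1.496] q [ 0.13 -0.14  2.02  0.92  0.73  0.28] m 0.44 0.146 handle
```

View pics/p3.png

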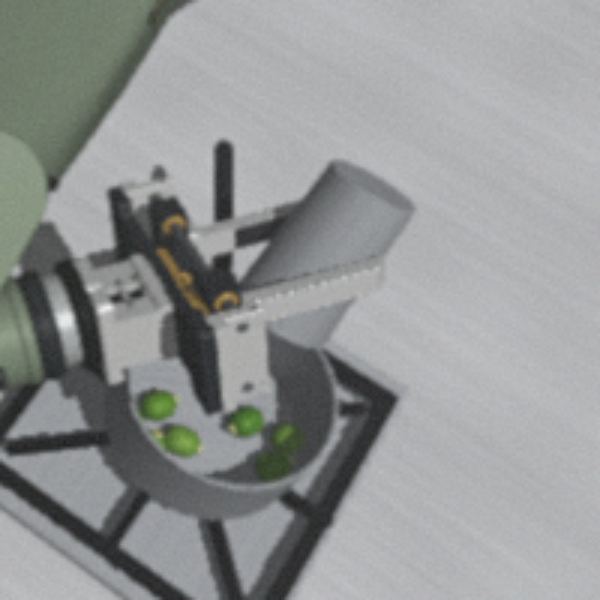

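```bash
python3 -m crank '[[1,7,6,-0.098,0.137,-0.128],[4,12,9,-0.172,0.238,-0.223],[9,17,11,-0.246,0.339,-0.318],[18,24,11,-0.32,0.44,-0.413],[24,27,10,-0.394,0.541,-0.507],[29,29,8,-0.468,0.642,-0.602],[35,30,4,-0.543,0.743,-0.697],[40,29,-1,-0.617,0.844,-0.791],[45,27,-7,-0.691,0.945,-0.886],[49,24,-13,-0.765,1.046,-0.981],[48,17,-20,-0.839,1.148,-1.075],[45,9,-27,-0.913,1.249,-1.17]]'; ./log.sh
python3 - <<'E'
from pour import *
plan([31,22,13,4,0,0],[.29,.31,.33,.35,.36,.36])
E
```

```text
time: 24.0
position: [0.5031, 0.3416, 0.2238]
orientation: [-2.679, -0.496, 0.565]
wrist_force: [0.2, 0.3, -2.2]
gripper_width: 0.0647
t 24.0 q [0.104 0.06  1.825 0.705 1.14  0.725] p [0.5031 0.3416 0.2238] rpy [-2.6794 -0.4956  0.5648] F [ 0.2  0.3 -2.2] w 0.0647
[1.0, 0.0, 0.0, 0.001, -0.004, 0.002] q [0.11 0.06 1.82 0.7  1.14 0.73] m 0.64 0.067 handle
[17.0, 1.0, -11.0, -0.073, 0.097, -0.093] q [ 0.11 -0.01  1.88  0.73  1.03  0.63] m 0.58 0.089 handle
[34.0, 1.0, -24.0, -0.147, 0.198, -0.187] q [ 0.12 -0.07  1.94  0.78  0.91  0.52] m 0.52 0.115 handle
[51.0, 1.0, -38.0, -0.221, 0.299, -0.282] q [ 0.13 -0.13  1.99  0.86  0.79  0.38] m 0.47 0.142 handle
[60.0, 0.0, -46.0, -0.253, 0.344, -0.324] q [ 0.13 -0.15  2.01  0.9   0.75  0.31] m 0.45 0.157 handle
[60.0, 0.0, -46.0, -0.253, 0.344, -0.324] q [ 0.13 -0.15  2.01  0.9   0.75  0.31] m 0.45 0.157 handle
```

```bash
python3 -m crank '[[17,1,-11,-0.073,0.097,-0.093],[34,1,-24,-0.147,0.198,-0.187],[51,1,-38,-0.221,0.299,-0.282],[60,0,-46,-0.253,0.344,-0.324],[60,0,-46,-0.253,0.344,-0.324]]'; ./log.sh
python3 - <<'E'
from pour import *
ims=[]
for n in("scene","top"):
    p=ctrl.snapshot(n); x0,y0=(400,160) if n=="scene" else (80,150)
    ims.append(cv2.resize(p["color"][y0:y0+180,x0:x0+130],None,fx=3,fy=3))
cv2.imwrite("pics/p4.png",np.hstack(ims))
E
```

```text
time: 24.62
position: [0.5415, 0.3422, 0.2877]
orientation: [-3.133, -0.904, 0.867]
wrist_force: [-0.4, -0.4, -1.3]
gripper_width: 0.0649
t 24.62 q [ 0.131 -0.148  2.011  0.897  0.752  0.317] p [0.5415 0.3422 0.2877] rpy [-3.1331 -0.9043  0.8666] F [-0.4 -0.4 -1.3] w 0.0649
```

View pics/p4.png

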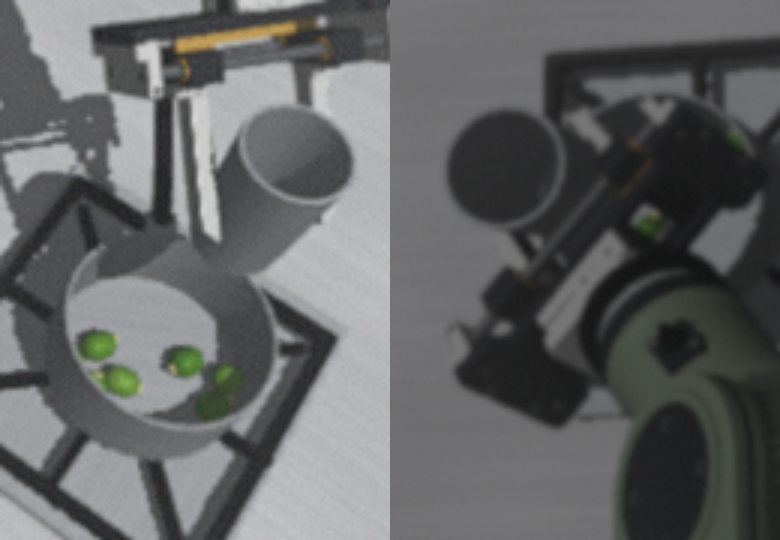

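Run:
```python
from pour import *
p0,R0=cur(); R=toolR(np.deg2rad(50),np.deg2rad(38),-1)
T=np.array([.5714,-.0001,.0423]); S=p0; mid=T+[0,0,.2]; S2=p0+[0,0,.01]
rows=[rel(p0,R0,S2+(mid-S2)*s,R) for s in(.05,.15,.3,.45,.6,.75,.88,.96,1)]
report(p0,R0,rows)
print(rel(mid,R,T,R), rel(mid,R,T+[0,0,.003],R))
```

```text
[-2.0, 12.0, -14.0, -0.003, 0.004, -0.003] q [ 0.09 -0.17  2.01  0.9   0.79  0.29] m 0.45 0.162 handle
[-21.0, 36.0, -30.0, -0.003, 0.004, -0.003] q [-0.   -0.18  2.03  0.93  0.86  0.21] m 0.43 0.152 handle
[-50.0, 73.0, -54.0, -0.003, 0.004, -0.003] q [-0.14 -0.18  2.05  0.97  0.95  0.09] m 0.41 0.145 handle
[-79.0, 109.0, -77.0, -0.003, 0.004, -0.003] q [-0.27 -0.15  2.05  0.98  1.04 -0.01] m 0.41 0.145 pan
[-108.0, 145.0, -101.0, -0.003, 0.004, -0.003] q [-0.4  -0.12  2.04  0.99  1.13 -0.11] m 0.42 0.157 pan
[-137.0, 182.0, -124.0, -0.003, 0.004, -0.003] q [-0.51 -0.07  2.01  0.98  1.2  -0.2 ] m 0.45 0.167 obs2
[-162.0, 213.0, -145.0, -0.003, 0.004, -0.003] q [-0.6  -0.01  1.98  0.97  1.26 -0.26] m 0.48 0.163 obs2
[-178.0, 233.0, -158.0, -0.003, 0.004, -0.003] q [-0.65  0.02  1.95  0.96  1.29 -0.3 ] m 0.51 0.154 obs3
[-185.0, 242.0, -164.0, -0.003, 0.004, -0.003] q [-0.67  0.04  1.94  0.96  1.3  -0.31] m 0.52 0.147 obs3
[-158.    0.  123.    0.    0.    0.] [-155.    0.  121.    0.    0.    0.]
```

```bash
python3 -m crank '[[-2,12,-14,-0.003,0.004,-0.003],[-21,36,-30,-0.003,0.004,-0.003],[-50,73,-54,-0.003,0.004,-0.003],[-79,109,-77,-0.003,0.004,-0.003],[-108,145,-101,-0.003,0.004,-0.003],[-137,182,-124,-0.003,0.004,-0.003],[-162,213,-145,-0.003,0.004,-0.003],[-178,233,-158,-0.003,0.004,-0.003],[-185,242,-164,-0.003,0.004,-0.003],[-185,242,-164,-0.003,0.004,-0.003]]'; ./log.sh
python3 - <<'E'
from pour import *
p0,R0=cur(); R=toolR(np.deg2rad(50),np.deg2rad(38),-1)
T=np.array([.5714,-.0001,.0423])
for h_ in(.1,.04,.015,.005,.002,.0): print(rel(p0,R0,T+[0,0,h_],R))
for n in("scene","top"):
    p=ctrl.snapshot(n); cv2.imwrite(f"pics/r1_{n}.png",p["color"])
    x0,y0=(400,200) if n=="scene" else (110,150)
    cv2.imwrite(f"pics/r1z_{n}.png",cv2.resize(p["color"][y0:y0+140,x0:x0+140],None,fx=4,fy=4,interpolation=cv2.INTER_CUBIC))
E
```

```text
time: 25.98
position: [0.5722, -0.0004, 0.2434]
orientation: [3.141, -0.909, 0.872]
wrist_force: [-0.2, 0.9, -1.0]
gripper_width: 0.0642
t 25.98 q [-0.672  0.041  1.936  0.957  1.304 -0.313] p [ 5.722e-01 -4.000e-04  2.434e-01] rpy [ 3.1407 -0.9094  0.872 ] F [-0.2  0.9 -1. ] w 0.0642
[-80.     -1.     62.      0.001  -0.002  -0.   ]
[-127.      -1.      99.       0.001   -0.002   -0.   ]
[-147.      -1.     114.       0.001   -0.002   -0.   ]
[-155.      -1.     120.       0.001   -0.002   -0.   ]
[-157.      -1.     122.       0.001   -0.002   -0.   ]
[-159.      -1.     123.       0.001   -0.002   -0.   ]
```

View pics/r1z_scene.png

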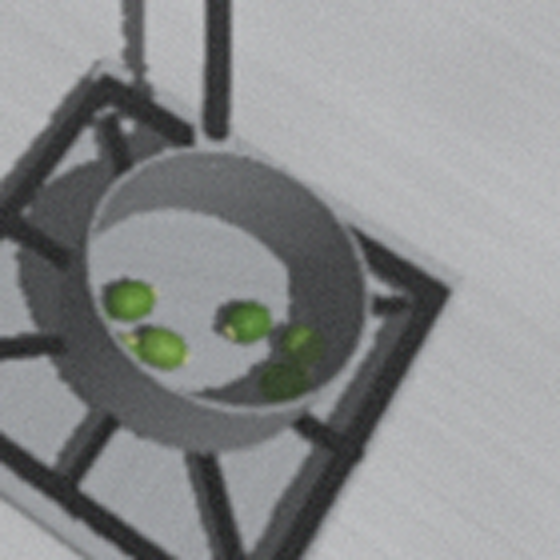

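View pics/r1z_top.png

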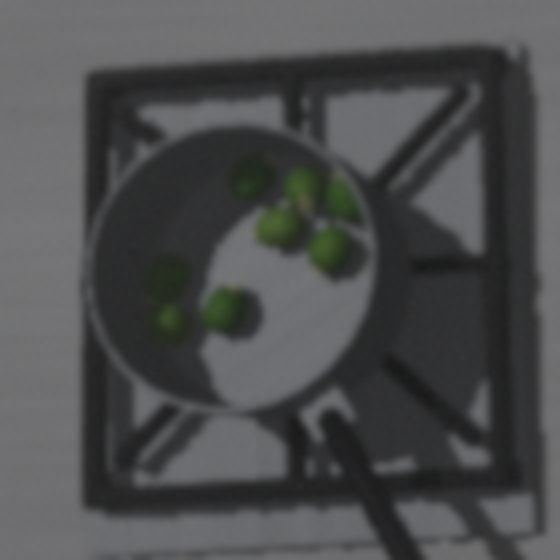

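View pics/r1_scene.png

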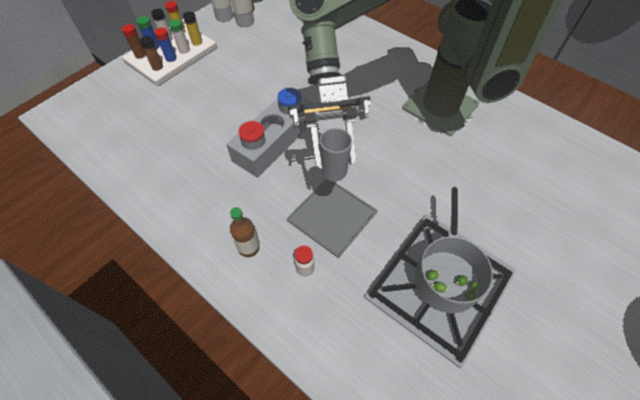

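The top view shows eight sprouts in the pan, at zoom pixels (250,178), (303,188), (345,200), (280,228), (330,248), (225,310), (168,275) and (170,320). The pan sits where it did before, so I'm setting the empty pot down now.

```bash
python3 -m crank '[[-25,-1,20,0.001,-0.002,0],[-60,-1,47,0.001,-0.002,0],[-95,-1,74,0.001,-0.002,0],[-127,-1,99,0.001,-0.002,0],[-147,-1,114,0.001,-0.002,0],[-153,-1,119,0.001,-0.002,0],[-156,-1,121,0.001,-0.002,0],[-158,-1,122,0.001,-0.002,0],[-158,-1,122,0.001,-0.002,0]]'; ./log.sh
```

```text
time: 27.2
position: [0.5716, -0.0004, 0.0449]
orientation: [3.137, -0.908, 0.877]
wrist_force: [0.3, -0.7, -1.9]
gripper_width: 0.0648
t 27.2 q [-0.672  0.426  2.011  1.12   1.066 -0.742] p [ 5.716e-01 -4.000e-04  4.490e-02] rpy [ 3.1366 -0.9076  0.8769] F [ 0.3 -0.7 -1.9] w 0.0648
```

```bash
python3 -m crank '[[-0.8,0,0.6,0,0,0],[-1.2,0,0.9,0,0,0],[-1.2,0,0.9,0,0,0]]'; ./log.sh; python3 -m crank '[[-0.6,0,0.5,0,0,0],[-0.6,0,0.5,0,0,0]]'; ./log.sh
```

```text
time: 27.58
position: [0.5711, -0.0002, 0.0426]
orientation: [3.139, -0.907, 0.875]
wrist_force: [-0.1, 0.2, -2.1]
gripper_width: 0.0648
t 27.57 q [-0.672  0.431  2.011  1.121  1.065 -0.746] p [ 5.711e-01 -2.000e-04  4.260e-02] rpy [ 3.1394 -0.9075  0.8746] F [-0.1  0.2 -2.1] w 0.0648
time: 27.82
position: [0.5712, -0.0002, 0.0419]
orientation: [3.139, -0.908, 0.874]
wrist_force: [-0.4, -1.1, 0.1]
gripper_width: 0.0645
t 27.82 q [-0.672  0.433  2.011  1.122  1.064 -0.748] p [ 5.712e-01 -2.000e-04  4.190e-02] rpy [ 3.1395 -0.9079  0.8745] F [-0.4 -1.1  0.1] w 0.0645
```

Contact: the wrist now carries no weight. Opening, then backing off along the tool axis.

```bash
python3 -m crank '[[0,0,0,0,0,0],[0,0,0,0,0,0],[0,0,0,0,0,0],[0,0,0,0,0,0],[0,0,-15,0,0,0],[0,0,-45,0,0,0],[0,0,-80,0,0,0],[0,0,-120,0,0,0],[40,0,-150,0,0,0],[80,0,-180,0,0,0],[80,0,-180,0,0,0],[80,0,-180,0,0,0]]' 0; ./log.sh
python3 - <<'E'
from h import *
for n in("scene","top"):
    p=ctrl.snapshot(n); cv2.imwrite(f"pics/f_{n}.png",p["color"])
E
```

```text
time: 29.32
position: [0.5108, -0.071, 0.2152]
orientation: [3.14, -0.907, 0.874]
wrist_force: [-0.1, -0.2, -0.5]
gripper_width: 0.0943
t 29.32 q [-0.886  0.057  1.986  0.899  1.42  -0.485] p [ 0.5108 -0.071   0.2152] rpy [ 3.1399 -0.9066  0.874 ] F [-0.1 -0.2 -0.5] w 0.0943
```

View pics/f_scene.png

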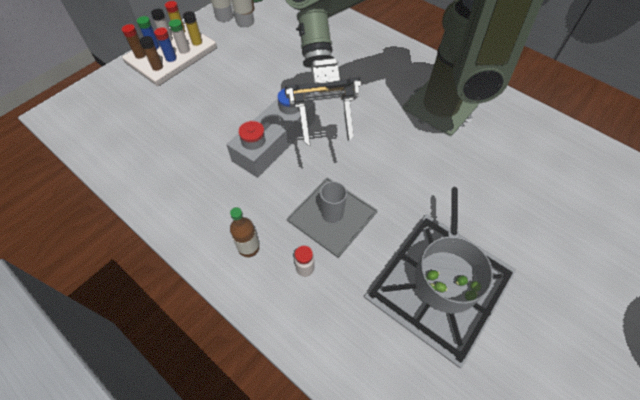

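View pics/f_top.png

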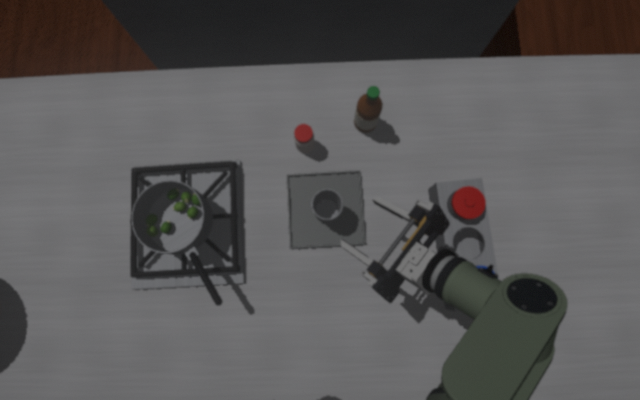

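The pot stands upright and empty in the tray (326,205 in the top view), with the sprouts in the pan. The lidded pots, salt and oil are at their original pixels, and the hand is clear of everything.

```bash
python3 -c "
from rig import ctrl
print(ctrl.hand_in())"
```

```text
the job is handed in; nothing more can be done
None
```

The job is done and handed in at about 29 s of the 72 s allowed. I lifted the pot straight out of the rail and set it upright and full in the grey tray. I then took it again 50 mm up its side with the hand slanting 38° below level, and tipped it to about 142° over the saucepan. The empty pot is back upright in the tray.

- **Sprouts:** the top view, taken with the hand clear of the pan, showed all eight in the saucepan and none left in the pot.
- **Everything else:** in the last pictures the saucepan, salt jar, oil bottle and red-lidded pot look unmoved. The blue-lidded pot was mostly hidden behind the arm in those, but looked in place wherever it showed.
- **Forces:** the wrist readings I took stayed under 5 N.
- **Where checks disagreed:** the two cameras differed by 2 to 4 mm on the pot's position, and I used values in between. The scene view showed only five of the sprouts because the pan wall hid the rest, so the count of eight comes from the top view alone.

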